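Put the field batteries on charge

TASK

The base station's battery tube is back from site: unscrew its cap and stand the cap, open side down, in the steel tray. Pull out the flat battery blade that stands inside and slide it upright and fully home in either slot of the white charging rack, and lay every loose battery pack flat and square on the floor of its own pocket in the long charging tray. Leave the other things on the desk where they are.

Things in the scene. Friction and masses are not known exactly. Their poses are not given: they have to be found in the camera images.
- tube: grey upright battery tube 76 mm across on a 110 x 110 x 12 mm foot, fixed; shoulder at 83 mm, above it a black threaded neck 44 mm across up to 122 mm. Origin at the centre of the underside, z up. In the neck is a slot 39 mm (along the tube's x) x 13 mm (y) in which the blade stands, its foot at 58 mm
- cap: grey round screw cap, open below, 105 mm tall; head (top 26 mm) 60 mm across, skirt 58; 100 g. Origin: centre of its lower rim; z to the closed top. Screwed on, the rim is at 83 mm, the top at 188. Turned anticlockwise from above it climbs 24 mm a turn and is free after about 7 rad (27 mm), then lifts off over the blade (79 mm deep inside); let go half way it stays. It cannot be pulled off before
- blade: flat black battery blade 36 mm wide (its x) x 10 mm thick (its y) x 100 mm tall, 70 g, standing upright in the tube's slot, its top 36 mm above the neck once the cap is off. Origin at the centre of its foot, z up. Either way round fits the rack
- rack: white charging rack, a block 140 (x) x 70 (y) x 50 mm high, fixed to the desk, with two upright slots. Origin at the centre of its underside
- slot0 (a point): centre of the floor of one rack slot, 10 mm above the desk; the slot is 14 mm along the rack's x, 40 mm along its y and 40 mm deep, open above, 35 mm from the rack's centre towards its -x. The frame is parallel to the rack's, so the blade goes in with its 36 mm width along the rack's y
- slot1 (a point): the same for the other slot, 35 mm towards the rack's +x
- charger: long grey charging tray 80 (x) x 284 (y) x 18 mm high, fixed to the desk, with three rectangular pockets in a row along its y. Origin at the centre of its underside
- pocket0 (a point): centre of the floor of the first pocket, 8 mm above the desk, axes parallel to the charging tray's; the pocket is 51 mm (x) x 75 mm (y) and 10 mm deep, open above, 92 mm from the tray's centre towards -y
- pocket1 (a point): the same for the middle pocket
- pocket2 (a point): the same for the third pocket, 92 mm towards the tray's +y
- pack0: black battery pack, a block 46 (x) x 70 (y) x 30 mm thick, about 160 g, lying flat on the desk (two or three packs are there; an absent one reads None from the first). Origin at the centre of its underside, z up. It fits any pocket, either way round, and then stands 20 mm proud of it
- pack1: black battery pack, a block 46 (x) x 70 (y) x 30 mm thick, about 160 g, lying flat on the desk (two or three packs are there; an absent one reads None from the first). Origin at the centre of its underside, z up. It fits any pocket, either way round, and then stands 20 mm proud of it
- pack2: black battery pack, a block 46 (x) x 70 (y) x 30 mm thick, about 160 g, lying flat on the desk (two or three packs are there; an absent one reads None from the first). Origin at the centre of its underside, z up. It fits any pocket, either way round, and then stands 20 mm proud of it
- tray: open steel tray 130 x 130 mm, 15 mm high, floor and walls 5 mm thick, fixed to the desk. Origin at the centre of its underside
- mug: white mug 80 mm across and 90 mm high, handle to its +y; not to be moved. Origin at the centre of its underside
- water: water bottle 64 mm across and 200 mm high; not to be moved. Origin at the centre of its underside
- stapler: black stapler 130 (x) x 34 x 42 mm high; not to be moved. Origin at the centre of its underside
- calculator: grey desk calculator 150 (x) x 85 x 14 mm; not to be moved. Origin at the centre of its underside
- mouse: black computer mouse 105 (x) x 60 x 32 mm; not to be moved. Origin at the centre of its underside
- tape: black tape dispenser 150 (x) x 55 x 80 mm high; not to be moved. Origin at the centre of its underside
- notebook: closed blue notebook 148 (x) x 105 x 12 mm; not to be moved. Origin at the centre of its underside

How it is judged (in metres and radians):
On the way, in this order (a step that is already met when the one before it is completed fails the run):
1. the cap is unscrewed and lifted away from the tube (horizontal distance between cap and tube above 0.08 m), for 0.1 s.
2. the blade is drawn out of the tube (horizontal distance between blade and tube above 0.08 m), for 0.1 s.
At the end, for the whole second after the job is handed in: Cap open side down on the tray floor (within 45 mm of its centre, tilt < 0.1 rad); blade in a rack slot, foot within 4 mm of the floor and 6 mm of the centre, tilt < 0.15; each pack in a pocket, within 5 mm of centre, 3 mm of floor, 0.09 rad of square, 0.06 of level; all at rest (horizontal distance between cap and tray below 0.045 m and height (world z) of cap below 0.012 m and angle between cap's own z axis and vertical below 0.1 rad and linear speed of each of cap, blade below 0.02 m/s and ((horizontal distance between blade and slot0 below 0.006 m and z of blade in the frame of slot0 below 0.004 m) or (horizontal distance between blade and slot1 below 0.006 m and z of blade in the frame of slot1 below 0.004 m)) and angle between blade's own z axis and vertical below 0.15 rad and ((horizontal distance between pack0 and pocket0 below 0.005 m and z of pack0 in the frame of pocket0 below 0.003 m and angle between the x axis of pack0 and the x axis of pocket0, either way round below 0.09 rad and angle between pack0's own z axis and vertical below 0.06 rad and linear speed of pack0 below 0.02 m/s) or (horizontal distance between pack0 and pocket1 below 0.005 m and z of pack0 in the frame of pocket1 below 0.003 m and angle between the x axis of pack0 and the x axis of pocket1, either way round below 0.09 rad and angle between pack0's own z axis and vertical below 0.06 rad and linear speed of pack0 below 0.02 m/s) or (horizontal distance between pack0 and pocket2 below 0.005 m and z of pack0 in the frame of pocket2 below 0.003 m and angle between the x axis of pack0 and the x axis of pocket2, either way round below 0.09 rad and angle between pack0's own z axis and vertical below 0.06 rad and linear speed of pack0 below 0.02 m/s)) and ((horizontal distance between pack1 and pocket0 below 0.005 m and z of pack1 in the frame of pocket0 below 0.003 m and angle between the x axis of pack1 and the x axis of pocket0, either way round below 0.09 rad and angle between pack1's own z axis and vertical below 0.06 rad and linear speed of pack1 below 0.02 m/s) or (horizontal distance between pack1 and pocket1 below 0.005 m and z of pack1 in the frame of pocket1 below 0.003 m and angle between the x axis of pack1 and the x axis of pocket1, either way round below 0.09 rad and angle between pack1's own z axis and vertical below 0.06 rad and linear speed of pack1 below 0.02 m/s) or (horizontal distance between pack1 and pocket2 below 0.005 m and z of pack1 in the frame of pocket2 below 0.003 m and angle between the x axis of pack1 and the x axis of pocket2, either way round below 0.09 rad and angle between pack1's own z axis and vertical below 0.06 rad and linear speed of pack1 below 0.02 m/s)) and ((horizontal distance between pack2 and pocket0 below 0.005 m and z of pack2 in the frame of pocket0 below 0.003 m and angle between the x axis of pack2 and the x axis of pocket0, either way round below 0.09 rad and angle between pack2's own z axis and vertical below 0.06 rad and linear speed of pack2 below 0.02 m/s) or (horizontal distance between pack2 and pocket1 below 0.005 m and z of pack2 in the frame of pocket1 below 0.003 m and angle between the x axis of pack2 and the x axis of pocket1, either way round below 0.09 rad and angle between pack2's own z axis and vertical below 0.06 rad and linear speed of pack2 below 0.02 m/s) or (horizontal distance between pack2 and pocket2 below 0.005 m and z of pack2 in the frame of pocket2 below 0.003 m and angle between the x axis of pack2 and the x axis of pocket2, either way round below 0.09 rad and angle between pack2's own z axis and vertical below 0.06 rad and linear speed of pack2 below 0.02 m/s))); the robot touches nothing.
It fails at once if one of the other things on the desk was moved by more than 30 mm (distance of any of mug, water, stapler, calculator, mouse, tape, notebook from where it was at the start of the episode above 0.03 m).
Of pack0, pack1, pack2 only 2 to 3 are there at a start; the rules pass over those that are not, and their reading is None.
At some moment in a run one of pack0, pack1, pack2 may be knocked a few centimetres aside while the robot is not near it.
It also fails if it takes over 200 s, if anything falls off the work surface, if the arm or the gripper's body presses on something with over 40 N, if the wrist force passes 120 N, or if a joint passes its speed limit or range.

ROBOT

A 6-joint arm with a two-finger parallel gripper is mounted at the origin on the work surface. World frame = base frame: x ahead of the robot, y to its left, z up, the work surface at z = 0. Lengths are in mm, angles in rad, forces in N, time in s.
With the tool pointing down it reaches from about 350 to 775 mm from the base axis. Payload 7.3 kg.
Tool frame: the origin (TCP) lies at the very end of the fingers, on their centre line; the grasp point (between the pads) lies 19 mm behind it; z points along the fingers, y is the line along which they close (so a half turn about z gives the same grasp; the last joint's range is limited). The gripper opens to 92 mm and grips with 3 to 60 N. Pads are 19 mm wide; open, the fingers measure 130 mm over their backs; the gripper's body (75 mm by 190 mm) begins 47 mm behind the grasp point.
Start: joints at [-1.341, 0.342, 1.524, -0, 1.275, -0.146], TCP at [192.708, -488.376, 197.941] pointing down, gripper open.
Joint ranges: [-2.53, 2.53], [-0.77, 2.02], [0.04, 2.7], [-1, 4.14], [0.28, 2.66], [-3.11, 3.11]. Speed limits (rad/s): [2.57, 2.57, 3.14, 3.14, 3.14, 3.14].

INTERFACE

Orientations are given as [roll, pitch, yaw] about the fixed x, y, z axes, in that order (R = Rz(yaw) Ry(pitch) Rx(roll)).
In Python, from plant import bot gives the robot as it stands.
- The arm moves only by the tool jog_arm, never from a script. Its argument "targets" is a list of rows, each an object with "xyz": the shift along the tool's x, y, z as a fraction of full scale, a list of three; "spin": the turn about the tool's z as a fraction of full scale. In form: [{"xyz": [x, y, z], "spin": spin}, ...]. A call has exactly 10 rows; each row shifts and turns the commanded pose from where the row before left it, along the tool's axes as they then stand; what a row does not reach is not made up. Full scale, the value 1, is 80 mm for a shift and 0.1 rad for a turn. A row lasts 1/8 s, in which the tool goes at most 62.5 mm and 10.7 degrees, less where a joint would pass 70% of its speed; a pose out of reach is approached as far as the arm can. A call with a number of a shift or a turn outside -1 to 1 is refused whole. A call with a gripper value outside its range is refused whole. "gripper" is the opening in per cent of the stroke, from 0 (shut) to 100 (fully open), set as the call begins (left out, the last holds). The fingers move at their own pace and stop on an object; the grip force is fixed at half the most. Time passes only in rows, so rows that do not move let the fingers close, or fill a call up. It gives the time, the measured TCP pose, the force, the opening and the grip force at its end, in the units of the state.
- bot.get_obs(): the state, without advancing time (a new reading comes with each control period).
- bot.capture(name): name is "scene" or "top" or "wrist"; returns the picture (480x640x3 uint8, blue, green, red); there is no depth.
- bot.get_calibration(name): a dict with "vfov" (degrees; the focal length in pixels is half the picture's height over the tangent of half this angle, whatever the lens; pixels are square), "cx", "cy" (the principal point, pixels), "k1" (the pictures are not rectified: a ray, as slopes to the right and down, at radius r is drawn at 1 + k1 r^2 times it, then the intrinsics apply), "eye" and "rotation" of the camera in the world. Camera axes: x right, y down, z forward; pixel columns grow to the right and rows downward; lengths in mm; the calibration is good to about 2 mm. A picture is of the moment at which its call begins: read the wrist's pose just before it. get_calibration takes no time and is no camera call; for the wrist camera it gives the pose at the moment of the call.
- bot.close_job(): hands the job in; it is judged then, once.
The state is a dict: "time": time; "joint_positions": joint angles; "dq": joint speeds; "tau": joint torques, N m; "tool_pos": TCP position; "tcp_rot": TCP orientation; "contact_force": force on the tool from outside, world axes, zero at the start; "moment": the same for the moment, N m; "grip_width": finger opening in mm; "finger_force": force on a finger pad.
Only numpy, scipy, OpenCV 4.12 (cv2) and the standard library are available. Lean on these libraries where they do the work, as an engineer would, in place of code of your own. Each camera call takes 0.05 s, during which the arm holds its last target. There are 200 camera calls.

## Working session

There is one attempt and no reset: what is moved stays moved. The work goes in short steps, Python scripts to look and compute and a tool call to move; the robot and the scene stay as the last step left them, time stands still between calls to the robot, and variables do not carry over. Pictures are saved under pics/ and viewed, at most 14 in all, crops included, and the job is handed in when it is done.

Besides the shell and the picture viewer there is one more tool, called as a command line: name --argument value ..., lists and objects as JSON in quotes. jog_arm: Moves the arm, as the interface text tells. Shift numbers are shares of 80 mm and turn numbers shares of 0.1 rad, none past 1 either way. Its arguments: {"type":"object","properties":{"targets":{"type":"array","items":{"type":"object","properties":{"xyz":{"type":"array","items":{"type":"number"}},"spin":{"type":"number"}}}},"gripper":{"type":"number"}},"required":["targets"]}

```bash
ls; mkdir -p pics
python3 - <<'E'
from plant import bot
import cv2,json
o=bot.get_obs()
for k,v in o.items(): print(k,v)
for n in ("scene","top","wrist"):
    c=bot.get_calibration(n); print(n,c)
    cv2.imwrite(f"pics/{n}0.png",bot.capture(n))
E
```

```text
pics
time 0.0
joint_positions [-1.34097674e+00  3.42700750e-01  1.52501138e+00  3.98029788e-06
  1.27534309e+00 -1.45990220e-01]
dq [-0.00039242  0.00075776  0.00168019 -0.00025106  0.00094372  0.00111298]
tau [-1.98570298e-03 -4.31247675e+01 -2.44218439e+01  7.17400247e-02
  5.59888990e-02 -8.35908418e-05]
tool_pos [ 192.61656746 -487.92787221  197.25833956]
tcp_rot [-3.14014620e+00 -2.16528375e-04  3.75808492e-01]
contact_force [ 0.22923859 -0.16023624 -0.0437216 ]
moment [0.00891696 0.00806444 0.04734837]
finger_force 0.0
grip_width 91.6267226624418
scene {'vfov': 43.941433404905396, 'cx': 319.60286090282113, 'cy': 244.15271886985178, 'k1': -0.07029043700854992, 'eye': array([1183.95830773,  839.51321155,  959.10307864]), 'rotation': array([-2.22940246,  0.01615996,  2.54135322])}
top {'vfov': 49.78942599966656, 'cx': 322.90685643565365, 'cy': 244.0384667762303, 'k1': -0.11632805087029265, 'eye': array([ 359.7486527 ,  -84.80065123, 1538.29166667]), 'rotation': array([-3.01801553, -0.02216391, -1.58894158])}
wrist {'vfov': 67.83247802471841, 'cx': 318.466175730761, 'cy': 248.18273741492965, 'k1': 0.006979695990976241, 'eye': array([ 268.79481893, -458.90338185,  383.60768014]), 'rotation': array([ 2.83400512e+00,  9.33735581e-04, -1.19424806e+00])}
```

View pics/top0.png

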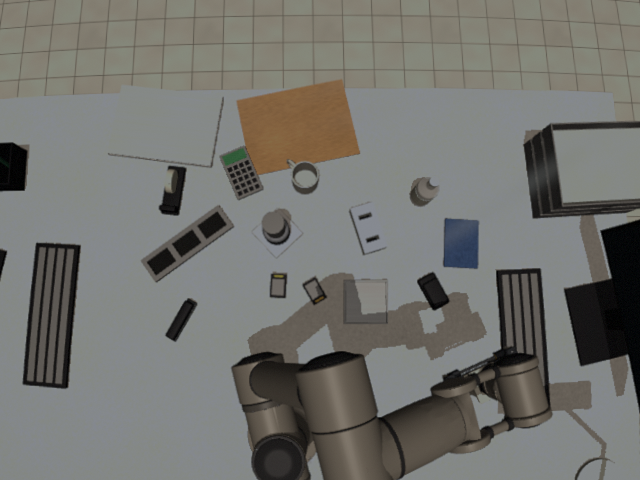

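View pics/scene0.png

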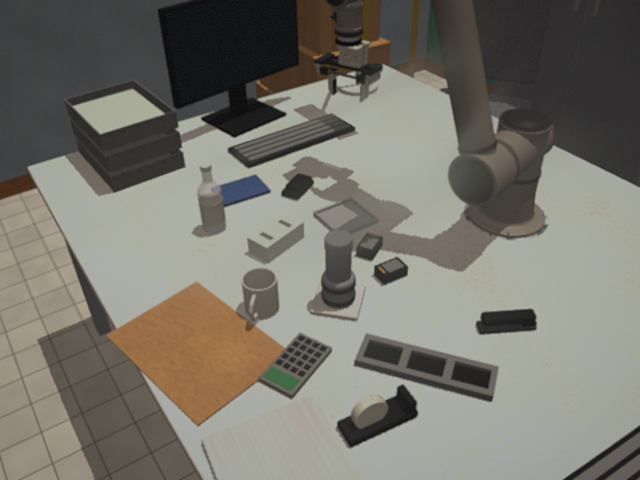

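The top view shows the capped tube at (277,225), charger at (187,243), rack at (368,228) and tray at (366,301). Two packs lie at (278,285) and (314,290). The scene view agrees, and I see no third pack.

```bash
cat > h.py <<'E'
from plant import bot
import numpy as np, cv2
from scipy.spatial.transform import Rotation as Ro
class Cam:
    def __init__(s,n):
        s.c=bot.get_calibration(n); s.img=bot.capture(n); c=s.c
        s.f=240/np.tan(np.radians(c['vfov'])/2); s.R=Ro.from_euler('xyz',c['rotation']).as_matrix()
    def cast(s,px,z):
        "pixels -> world xy on plane z"
        c=s.c; p=(np.atleast_2d(np.asarray(px,float))-[c['cx'],c['cy']])/s.f
        u=p.copy()
        for _ in range(20): u=p/(1+c['k1']*(u**2).sum(1,keepdims=True))
        d=np.c_[u,np.ones(len(u))]@s.R.T; e=np.asarray(c['eye'])
        return (e+d*((z-e[2])/d[:,2])[:,None])[:,:2]
    def proj(s,P):
        c=s.c; q=(np.atleast_2d(P)-c['eye'])@s.R; u=q[:,:2]/q[:,2:]
        return u*(1+c['k1']*(u**2).sum(1,keepdims=True))*s.f+[c['cx'],c['cy']]
def rect(pts):
    "world pts of a rectangle -> centre, short, long, angle of the long side"
    (c,wh,a)=cv2.minAreaRect(np.float32(pts)); b=cv2.boxPoints((c,wh,a)); e=[b[1]-b[0],b[2]-b[1]]
    l=max(e,key=np.linalg.norm); return np.round(c,1),round(min(wh),1),round(max(wh),1),round(np.arctan2(l[1],l[0])%np.pi,3)
def pose():
    o=bot.get_obs(); return np.round(o['tool_pos'],1),np.round(o['tcp_rot'],3),np.round(o['joint_positions'],3)
def go(xy,z=None,yaw=None):
    "shift in tool axes (fractions of 80) and spin (tenths) to reach xy,z,yaw of the tool x axis"
    o=bot.get_obs(); t=o['tool_pos']; R=Ro.from_euler('xyz',o['tcp_rot']).as_matrix()
    d=np.r_[xy,t[2] if z is None else z]-t; s=R.T@d/80
    y=np.arctan2(R[1,0],R[0,0])
    print('shift',np.round(s,3),'yaw',round(y,3),'' if yaw is None else 'spin10 %.3f'%(-(((yaw-y)+np.pi/2)%np.pi-np.pi/2)*10))
E
python3 - <<'E'
from h import *
t=Cam('top')
for n,p,z in [('tubefoot',[277,232],12),('captop',[275,220],188),('chargerC',[187,243],18),('rackC',[368,228],50),('pA',[278,285],30),('pB',[314,290],30),('tray',[366,301],10),('mug',[305,178],90),('water',[425,190],100)]:
    print(n,t.cast(p,z).round())
E
```

```text
tubefoot [[587.  14.]]
captop [[593.   8.]]
chargerC [[557. 282.]]
rackC [[ 589. -254.]]
pA [[428.  11.]]
pB [[412. -93.]]
tray [[ 378. -246.]]
mug [[731. -72.]]
water [[ 690. -416.]]
```

View pics/wrist0.png

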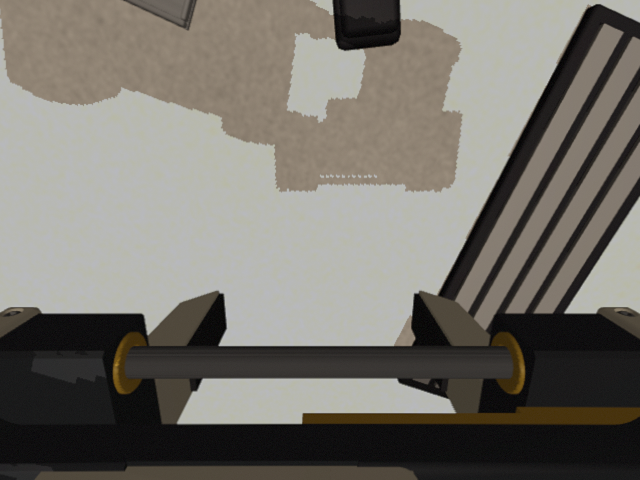

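The wrist view faces the tool's +x and shows the tray corner, the mouse and the keyboard. I'll move to a view of the packs, tube and charger.

jog_arm --targets '[{"xyz": [0.466, -0.216, -0.234], "spin": 0}, {"xyz": [0.466, -0.216, -0.234], "spin": 0}, {"xyz": [0.466, -0.216, -0.234], "spin": 0}, {"xyz": [0.466, -0.216, -0.234], "spin": 0}, {"xyz": [0.466, -0.216, -0.234], "spin": 0}, {"xyz": [0.466, -0.216, -0.234], "spin": 0}, {"xyz": [0.466, -0.216, -0.234], "spin": 0}, {"xyz": [0.466, -0.216, -0.234], "spin": 0}, {"xyz": [0, 0, 0], "spin": -1}, {"xyz": [0, 0, 0], "spin": -1}]' --gripper 100

```text
time: 1.45
tool_pos: [419.8, -249.7, 347.7]
tcp_rot: [3.142, 0.0, 0.581]
contact_force: [-0.3, -0.0, -0.5]
grip_width: 92.2
finger_force: 0.0
```

jog_arm --targets '[{"xyz": [0, 0, 0], "spin": -1}, {"xyz": [0, 0, 0], "spin": -1}, {"xyz": [0, 0, 0], "spin": -1}, {"xyz": [0, 0, 0], "spin": -1}, {"xyz": [0, 0, 0], "spin": -1}, {"xyz": [0, 0, 0], "spin": -1}, {"xyz": [0, 0, 0], "spin": -1}, {"xyz": [0, 0, 0], "spin": -1}, {"xyz": [0, 0, 0], "spin": -1}, {"xyz": [0, 0, 0], "spin": -1}]'

```text
time: 2.7
tool_pos: [419.3, -250.2, 347.5]
tcp_rot: [-3.141, -0.0, 1.579]
contact_force: [-0.3, 0.1, -0.1]
grip_width: 91.9
finger_force: 0.0
```

Run:
```python
from h import *
print(pose()); w=Cam('wrist'); cv2.imwrite('pics/w1.png',w.img)
import pickle; print(w.c)
```

```text
(array([ 419.3, -250.2,  347.5]), array([-3.141, -0.   ,  1.579]), array([-0.695,  0.2  ,  1.313, -0.   ,  1.629, -0.703]))
{'vfov': 67.83247802471841, 'cx': 318.466175730761, 'cy': 248.18273741492965, 'k1': 0.006979695990976241, 'eye': array([ 418.11137419, -168.77419251,  533.76920599]), 'rotation': array([2.83351570e+00, 7.87975165e-07, 9.05151217e-03])}
```

View pics/w1.png

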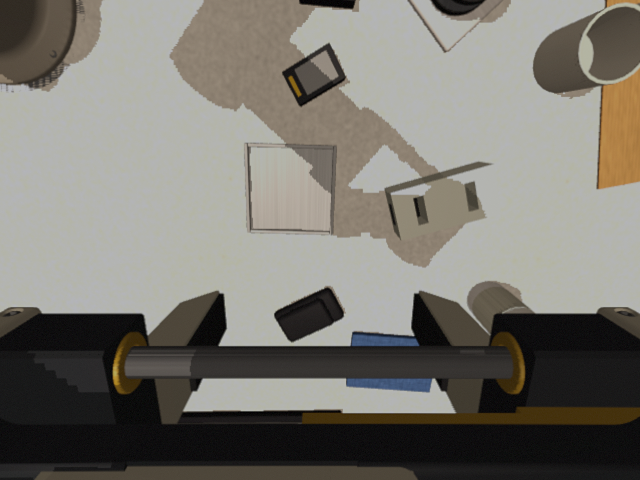

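The wrist camera looks back towards the tool. This view shows the tray at (291,188), rack slots at (420,208) and (472,196), and pack B at (314,74). I'll measure these and zoom on the rack.

Run:
```python
from h import *
w=Cam('wrist'); 
print('tray',rect(w.cast([[246,143],[336,145],[333,235],[249,233]],15)))
print('pB',rect(w.cast([[283,70],[330,44],[345,75],[301,105]],30)))
print('slots',w.cast([[420,208],[472,196]],50))
c=w.img[140:280,370:510]; cv2.imwrite('pics/rack1.png',cv2.resize(np.clip(c*1.3,0,255).astype('uint8'),None,fx=4,fy=4,interpolation=cv2.INTER_CUBIC))
go([587,14],300,-1.4)
```

```text
tray (array([ 379.1, -246.8]), 126.5, 130.3, np.float32(1.559))
pB (array([412.2, -95.4]), 47.1, 67.0, np.float32(0.507))
slots [[ 558.33236412 -263.05315322]
 [ 627.16101018 -245.70470015]]
shift [3.291 2.115 0.594] yaw 1.577 spin10 -1.650
```

View pics/rack1.png

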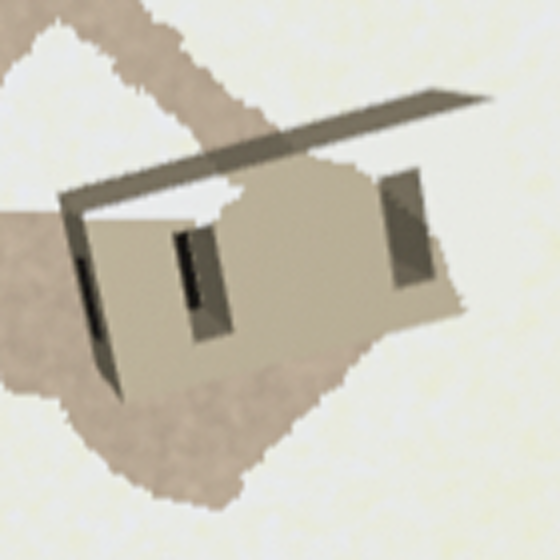

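jog_arm --targets '[{"xyz": [0.411, 0.264, 0.0], "spin": 0}, {"xyz": [0.411, 0.264, 0.0], "spin": 0}, {"xyz": [0.411, 0.264, 0.0], "spin": 0}, {"xyz": [0.411, 0.264, 0.0], "spin": 0}, {"xyz": [0.411, 0.264, 0.0], "spin": 0}, {"xyz": [0.411, 0.264, 0.0], "spin": 0}, {"xyz": [0.411, 0.264, 0.0], "spin": 0}, {"xyz": [0.411, 0.264, 0.0], "spin": 0}, {"xyz": [0, 0, 0], "spin": 1}, {"xyz": [0, 0, 0], "spin": 1}]'

```text
time: 4.05
tool_pos: [587.2, 14.2, 347.1]
tcp_rot: [-3.141, 0.0, 1.371]
contact_force: [0.5, -1.0, -0.3]
grip_width: 91.9
finger_force: 0.0
```

jog_arm --targets '[{"xyz": [0, 0, 0], "spin": 1}, {"xyz": [0, 0, 0], "spin": 1}, {"xyz": [0, 0, 0], "spin": 1}, {"xyz": [0, 0, 0], "spin": 1}, {"xyz": [0, 0, 0], "spin": 1}, {"xyz": [0, 0, 0], "spin": 1}, {"xyz": [0, 0, 0], "spin": 1}, {"xyz": [0, 0, 0], "spin": 1}, {"xyz": [0, 0, 0], "spin": 1}, {"xyz": [0, 0, 0], "spin": 1}]'

```text
time: 5.3
tool_pos: [587.0, 13.6, 347.4]
tcp_rot: [-3.141, 0.001, 0.37]
contact_force: [1.1, 0.1, 0.1]
grip_width: 91.8
finger_force: 0.0
```

jog_arm --targets '[{"xyz": [0, 0, 0], "spin": 1}, {"xyz": [0, 0, 0], "spin": 1}, {"xyz": [0, 0, 0], "spin": 1}, {"xyz": [0, 0, 0], "spin": 1}, {"xyz": [0, 0, 0], "spin": 0}, {"xyz": [0, 0, 0], "spin": 0}, {"xyz": [0, 0, 0], "spin": 0}, {"xyz": [0, 0, 0], "spin": 0}, {"xyz": [0, 0, 0], "spin": 0}, {"xyz": [0, 0, 0], "spin": 0}]'

```text
time: 6.55
tool_pos: [587.0, 13.6, 347.7]
tcp_rot: [3.142, 0.0, -0.024]
contact_force: [-0.3, -0.0, 0.4]
grip_width: 91.8
finger_force: 0.0
```

Run:
```python
from h import *
print(pose()); w=Cam('wrist'); cv2.imwrite('pics/w2.png',w.img)
```

```text
(array([587. ,  13.6, 347.7]), array([ 3.142,  0.   , -0.024]), array([-0.107,  0.406,  1.026, -0.   ,  1.71 ,  1.488]))
```

View pics/w2.png

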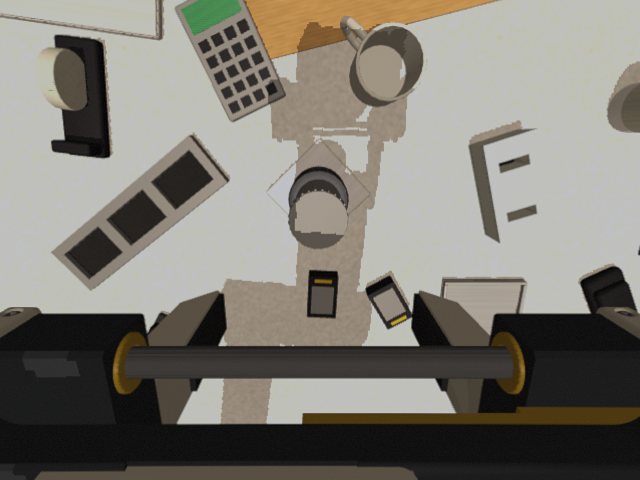

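This view shows the cap top at about (318,218), foot corners at (266,193), (320,138) and (371,193), and charger pockets at (184,180), (136,217) and (93,252). Pack A is at (322,294), and the slots are at (515,163) and (522,213).

Run:
```python
from h import *
w=Cam('wrist')
print('charger',rect(w.cast([[193,135],[229,180],[92,289],[53,252]],18)))
print('captop',w.cast([[318,218],[289,218],[348,218],[318,248]],188).round(1))
f=w.cast([[266,193],[320,138],[371,193]],12); print('foot',f.round(1), ((f[0]+f[2])/2).round(1), np.linalg.norm(f[0]-f[2]), np.arctan2(*(f[1]-f[0])[::-1]))
print('pA',rect(w.cast([[310,271],[337,272],[335,318],[307,316]],30)))
p=w.cast([[184,180],[136,217],[93,252]],8);print('pockets',p.round(1))
s=w.cast([[515,163],[522,213]],50);print('slots',s.round(1))
go([590,10],156,-1.35)
```

```text
charger (array([558.8, 277.7]), 77.1, 285.4, np.float32(2.183))
captop [[590.4  12.8]
 [591.   41.5]
 [589.7 -16.9]
 [559.2  13.6]]
foot [[589.5  89. ]
 [664.5   8.4]
 [585.9 -64.4]] [587.7  12.3] 153.5119438963075 -0.8220354162954825
pA (array([433.4,   9.3]), 44.3, 77.8, np.float32(3.049))
pockets [[610.6 207.6]
 [557.4 287.1]
 [503.8 363.1]]
slots [[ 627.  -248. ]
 [ 559.4 -267.2]]
shift [0.038 0.044 2.396] yaw -0.024 spin10 13.258
```

jog_arm --targets '[{"xyz": [0.018, 0.014, 0.15], "spin": 1}, {"xyz": [0, 0, 0.15], "spin": 1}, {"xyz": [0, 0, 0.15], "spin": 1}, {"xyz": [0, 0, 0.15], "spin": 1}, {"xyz": [0, 0, 0.15], "spin": 1}, {"xyz": [0, 0, 0.15], "spin": 1}, {"xyz": [0, 0, 0.15], "spin": 1}, {"xyz": [0, 0, 0.15], "spin": 1}, {"xyz": [0, 0, 0.15], "spin": 1}, {"xyz": [0, 0, 0.15], "spin": 1}]'

```text
time: 7.9
tool_pos: [588.5, 12.4, 227.3]
tcp_rot: [-3.142, -0.0, -1.027]
contact_force: [0.4, 0.6, 0.2]
grip_width: 91.8
finger_force: 0.0
```

jog_arm --targets '[{"xyz": [0, 0, 0], "spin": 1}, {"xyz": [0, 0, 0], "spin": 1}, {"xyz": [0, 0, 0], "spin": 1}, {"xyz": [0, 0, 0], "spin": 1}, {"xyz": [0, 0, 0.15], "spin": 0}, {"xyz": [0, 0, 0.15], "spin": 0}, {"xyz": [0, 0, 0.15], "spin": 0}, {"xyz": [0, 0, 0.15], "spin": 0}, {"xyz": [0, 0, 0.15], "spin": 0}, {"xyz": [0, 0, 0.15], "spin": 0}]'

```text
time: 9.15
tool_pos: [588.4, 12.4, 154.8]
tcp_rot: [3.142, -0.0, -1.424]
contact_force: [-0.0, -0.0, -0.3]
grip_width: 91.7
finger_force: 0.0
```

jog_arm --targets '[{"xyz": [0, 0, 0], "spin": 0}, {"xyz": [0, 0, 0], "spin": 0}, {"xyz": [0, 0, 0], "spin": 0}, {"xyz": [0, 0, 0], "spin": 0}, {"xyz": [0, 0, 0], "spin": 0}, {"xyz": [0, 0, 0], "spin": 0}, {"xyz": [0, 0, 0], "spin": 0}, {"xyz": [0, 0, 0], "spin": 0}, {"xyz": [0, 0, 0], "spin": 0}, {"xyz": [0, 0, 0], "spin": 0}]' --gripper 0

```text
time: 10.4
tool_pos: [588.7, 12.4, 156.1]
tcp_rot: [-3.141, -0.0, -1.424]
contact_force: [-1.6, 0.3, 5.3]
grip_width: 58.2
finger_force: 30.0
```

Run:
```python
from h import *
print(pose()); print(bot.get_obs()['moment'])
```

```text
(array([588.7,  12.4, 156.1]), array([-3.141, -0.   , -1.424]), array([-0.109,  0.492,  1.406, -0.   ,  1.243,  2.886]))
[ 0.1706049   0.16994321 -0.02867458]
```

jog_arm --targets '[{"xyz": [0, 0, -0.0048], "spin": -1}, {"xyz": [0, 0, -0.0048], "spin": -1}, {"xyz": [0, 0, -0.0048], "spin": -1}, {"xyz": [0, 0, -0.0048], "spin": -1}, {"xyz": [0, 0, -0.0048], "spin": -1}, {"xyz": [0, 0, -0.0048], "spin": -1}, {"xyz": [0, 0, -0.0048], "spin": -1}, {"xyz": [0, 0, -0.0048], "spin": -1}, {"xyz": [0, 0, -0.0048], "spin": -1}, {"xyz": [0, 0, -0.0048], "spin": -1}]'

```text
time: 11.65
tool_pos: [589.1, 13.0, 159.6]
tcp_rot: [-3.14, -0.001, -0.421]
contact_force: [0.9, 1.4, 2.9]
grip_width: 58.6
finger_force: 30.0
```

Run:
```python
from h import *
print(pose()); print(bot.get_obs()['moment'])
```

```text
(array([589.1,  13. , 159.6]), array([-3.14e+00, -1.00e-03, -4.21e-01]), array([-1.090e-01,  4.890e-01,  1.401e+00,  1.000e-03,  1.250e+00,
        1.883e+00]))
[ 0.62952158 -0.36668842 -0.04964046]
```

jog_arm --targets '[{"xyz": [0, 0, -0.0048], "spin": -1}, {"xyz": [0, 0, -0.0048], "spin": -1}, {"xyz": [0, 0, -0.0048], "spin": -1}, {"xyz": [0, 0, -0.0048], "spin": -1}, {"xyz": [0, 0, -0.0048], "spin": -1}, {"xyz": [0, 0, -0.0048], "spin": -1}, {"xyz": [0, 0, -0.0048], "spin": -1}, {"xyz": [0, 0, -0.0048], "spin": -1}, {"xyz": [0, 0, -0.0048], "spin": -1}, {"xyz": [0, 0, -0.0048], "spin": -1}]'

```text
time: 12.9
tool_pos: [588.4, 13.4, 163.4]
tcp_rot: [-3.14, -0.001, 0.579]
contact_force: [-0.5, 2.7, 3.8]
grip_width: 57.8
finger_force: 30.0
```

jog_arm --targets '[{"xyz": [0, 0, -0.0048], "spin": -1}, {"xyz": [0, 0, -0.0048], "spin": -1}, {"xyz": [0, 0, -0.0048], "spin": -1}, {"xyz": [0, 0, -0.0048], "spin": -1}, {"xyz": [0, 0, -0.0048], "spin": -1}, {"xyz": [0, 0, -0.0048], "spin": -1}, {"xyz": [0, 0, -0.0048], "spin": -1}, {"xyz": [0, 0, -0.0048], "spin": -1}, {"xyz": [0, 0, -0.0048], "spin": -1}, {"xyz": [0, 0, -0.0048], "spin": -1}]'

```text
time: 14.15
tool_pos: [588.2, 12.7, 167.0]
tcp_rot: [-3.141, -0.001, 1.579]
contact_force: [0.1, 1.1, 2.8]
grip_width: 58.0
finger_force: 30.0
```

jog_arm --targets '[{"xyz": [0, 0, -0.0048], "spin": -1}, {"xyz": [0, 0, -0.0048], "spin": -1}, {"xyz": [0, 0, -0.0048], "spin": -1}, {"xyz": [0, 0, -0.0048], "spin": -1}, {"xyz": [0, 0, -0.0048], "spin": -1}, {"xyz": [0, 0, -0.0048], "spin": -1}, {"xyz": [0, 0, -0.0048], "spin": -1}, {"xyz": [0, 0, -0.0048], "spin": -1}, {"xyz": [0, 0, -0.0048], "spin": -1}, {"xyz": [0, 0, -0.0048], "spin": -1}]'

```text
time: 15.4
tool_pos: [588.8, 12.9, 170.9]
tcp_rot: [3.141, 0.0, 2.579]
contact_force: [0.3, 2.4, 1.7]
grip_width: 58.1
finger_force: 30.0
```

jog_arm --targets '[{"xyz": [0, 0, -0.0048], "spin": -1}, {"xyz": [0, 0, -0.0048], "spin": -1}, {"xyz": [0, 0, -0.0048], "spin": -1}, {"xyz": [0, 0, -0.0048], "spin": -1}, {"xyz": [0, 0, -0.0048], "spin": -1}, {"xyz": [0, 0, -0.0048], "spin": -1}, {"xyz": [0, 0, -0.0048], "spin": -1}, {"xyz": [0, 0, -0.0048], "spin": -1}, {"xyz": [0, 0, -0.0048], "spin": -1}, {"xyz": [0, 0, -0.0048], "spin": -1}]'

```text
time: 16.65
tool_pos: [588.3, 12.9, 174.8]
tcp_rot: [3.141, -0.0, -2.704]
contact_force: [-1.1, 0.8, 3.0]
grip_width: 58.1
finger_force: 30.0
```

jog_arm --targets '[{"xyz": [0, 0, -0.0048], "spin": -1}, {"xyz": [0, 0, -0.0048], "spin": -1}, {"xyz": [0, 0, -0.0048], "spin": -1}, {"xyz": [0, 0, -0.0048], "spin": -1}, {"xyz": [0, 0, -0.0048], "spin": -1}, {"xyz": [0, 0, -0.0048], "spin": -1}, {"xyz": [0, 0, -0.0048], "spin": -1}, {"xyz": [0, 0, -0.0048], "spin": -1}, {"xyz": [0, 0, 0], "spin": 0}, {"xyz": [0, 0, 0], "spin": 0}]'

```text
time: 17.9
tool_pos: [588.4, 12.4, 177.9]
tcp_rot: [3.142, -0.0, -1.909]
contact_force: [-0.3, 0.0, 3.7]
grip_width: 57.9
finger_force: 30.0
```

Run:
```python
from h import *
print(pose()); print(bot.get_obs()['moment'])
```

```text
(array([588.4,  12.4, 177.9]), array([ 3.142, -0.   , -1.909]), array([-0.109,  0.474,  1.373, -0.   ,  1.294, -2.912]))
[0.14673223 0.07891516 0.06879796]
```

jog_arm --targets '[{"xyz": [0, 0, 0], "spin": 0}, {"xyz": [0, 0, 0], "spin": 0}, {"xyz": [0, 0, 0], "spin": 0}, {"xyz": [0, 0, 0], "spin": 0}, {"xyz": [0, 0, 0], "spin": 1}, {"xyz": [0, 0, 0], "spin": 1}, {"xyz": [0, 0, 0], "spin": 1}, {"xyz": [0, 0, 0], "spin": 1}, {"xyz": [0, 0, 0], "spin": 1}, {"xyz": [0, 0, 0], "spin": 1}]' --gripper 100

```text
time: 19.15
tool_pos: [588.4, 12.4, 177.9]
tcp_rot: [3.142, -0.0, -2.511]
contact_force: [0.7, 0.1, -0.6]
grip_width: 91.8
finger_force: 0.0
```

jog_arm --targets '[{"xyz": [0, 0, 0], "spin": 1}, {"xyz": [0, 0, 0], "spin": 1}, {"xyz": [0, 0, 0], "spin": 1}, {"xyz": [0, 0, 0], "spin": 1}, {"xyz": [0, 0, 0], "spin": 1}, {"xyz": [0, 0, 0], "spin": 1}, {"xyz": [0, 0, 0], "spin": 1}, {"xyz": [0, 0, 0], "spin": 1}, {"xyz": [0, 0, 0], "spin": 1}, {"xyz": [0, 0, 0], "spin": 1}]'

```text
time: 20.4
tool_pos: [588.4, 12.4, 177.8]
tcp_rot: [-3.141, -0.0, 2.772]
contact_force: [-0.1, -0.2, 0.5]
grip_width: 92.0
finger_force: 0.0
```

jog_arm --targets '[{"xyz": [0, 0, 0], "spin": 1}, {"xyz": [0, 0, 0], "spin": 1}, {"xyz": [0, 0, 0], "spin": 1}, {"xyz": [0, 0, 0], "spin": 1}, {"xyz": [0, 0, 0], "spin": 1}, {"xyz": [0, 0, 0], "spin": 1}, {"xyz": [0, 0, 0], "spin": 1}, {"xyz": [0, 0, 0], "spin": 1}, {"xyz": [0, 0, 0], "spin": 1}, {"xyz": [0, 0, 0], "spin": 1}]'

```text
time: 21.65
tool_pos: [588.4, 12.4, 177.9]
tcp_rot: [-3.142, 0.0, 1.772]
contact_force: [-0.1, -0.1, 0.7]
grip_width: 91.7
finger_force: 0.0
```

jog_arm --targets '[{"xyz": [0, 0, 0], "spin": 0}, {"xyz": [0, 0, 0], "spin": 0}, {"xyz": [0, 0, 0], "spin": 0}, {"xyz": [0, 0, 0], "spin": 0}, {"xyz": [0, 0, 0], "spin": 0}, {"xyz": [0, 0, 0], "spin": 0}, {"xyz": [0, 0, 0], "spin": 0}, {"xyz": [0, 0, 0], "spin": 0}, {"xyz": [0, 0, 0], "spin": 0}, {"xyz": [0, 0, 0], "spin": 0}]' --gripper 0

```text
time: 22.9
tool_pos: [588.4, 12.4, 178.0]
tcp_rot: [-3.142, 0.0, 1.776]
contact_force: [-0.7, 0.3, -0.3]
grip_width: 58.4
finger_force: 30.0
```

jog_arm --targets '[{"xyz": [0, 0, -0.0048], "spin": -1}, {"xyz": [0, 0, -0.0048], "spin": -1}, {"xyz": [0, 0, -0.0048], "spin": -1}, {"xyz": [0, 0, -0.0048], "spin": -1}, {"xyz": [0, 0, -0.0048], "spin": -1}, {"xyz": [0, 0, -0.0048], "spin": -1}, {"xyz": [0, 0, -0.0048], "spin": -1}, {"xyz": [0, 0, -0.0048], "spin": -1}, {"xyz": [0, 0, -0.0048], "spin": -1}, {"xyz": [0, 0, -0.0048], "spin": -1}]'

```text
time: 24.15
tool_pos: [588.6, 12.6, 181.8]
tcp_rot: [3.141, 0.0, 2.779]
contact_force: [0.9, -0.0, -0.4]
grip_width: 58.2
finger_force: 30.0
```

jog_arm --targets '[{"xyz": [0, 0, -0.0048], "spin": -1}, {"xyz": [0, 0, -0.0048], "spin": -1}, {"xyz": [0, 0, -0.0048], "spin": -1}, {"xyz": [0, 0, -0.0048], "spin": -1}, {"xyz": [0, 0, -0.0048], "spin": -1}, {"xyz": [0, 0, -0.0048], "spin": -1}, {"xyz": [0, 0, -0.0048], "spin": -1}, {"xyz": [0, 0, -0.0048], "spin": -1}, {"xyz": [0, 0, -0.02], "spin": 0}, {"xyz": [0, 0, -0.02], "spin": 0}]'

```text
time: 25.4
tool_pos: [588.4, 12.5, 188.0]
tcp_rot: [3.141, -0.0, -2.709]
contact_force: [-0.2, 0.7, -1.3]
grip_width: 58.5
finger_force: 30.0
```

jog_arm --targets '[{"xyz": [0, 0, -0.1], "spin": 0}, {"xyz": [0, 0, -0.1], "spin": 0}, {"xyz": [0, 0, -0.1], "spin": 0}, {"xyz": [0, 0, -0.1], "spin": 0}, {"xyz": [0, 0, -0.1], "spin": 0}, {"xyz": [0, 0, -0.1], "spin": 0}, {"xyz": [0, 0, -0.1], "spin": 0}, {"xyz": [0, 0, -0.1], "spin": 0}, {"xyz": [0, 0, -0.1], "spin": 0}, {"xyz": [0, 0, -0.1], "spin": 0}]'

```text
time: 26.65
tool_pos: [588.4, 12.4, 268.6]
tcp_rot: [-3.142, -0.0, -2.707]
contact_force: [0.3, -0.2, -0.9]
grip_width: 58.2
finger_force: 30.0
```

jog_arm --targets '[{"xyz": [0.374, -0.184, 0], "spin": 0}, {"xyz": [0.374, -0.184, 0], "spin": 0}, {"xyz": [0.374, -0.184, 0], "spin": 0}, {"xyz": [0.374, -0.184, 0], "spin": 0}, {"xyz": [0.374, -0.184, 0], "spin": 0}, {"xyz": [0.374, -0.184, 0], "spin": 0}, {"xyz": [0.374, -0.184, 0], "spin": 0}, {"xyz": [0.374, -0.184, 0], "spin": 0}, {"xyz": [0.374, -0.184, 0], "spin": 0}, {"xyz": [0.374, -0.184, 0], "spin": 0}]'

```text
time: 27.9
tool_pos: [378.2, -247.8, 268.5]
tcp_rot: [-3.141, 0.0, -2.707]
contact_force: [-0.1, -0.4, -0.9]
grip_width: 58.0
finger_force: 30.0
```

Run:
```python
from h import *
print(pose(),bot.get_obs()['grip_width']); w=Cam('wrist'); s=Cam('scene')
cv2.imwrite('pics/w3.png',np.vstack([cv2.resize(w.img,(400,300)),cv2.resize(s.img[150:390,160:480],(400,300))]))
go([379,-247],79)
```

```text
(array([ 378.2, -247.8,  268.5]), array([-3.141,  0.   , -2.707]), array([-0.75 ,  0.156,  1.578, -0.   ,  1.407, -2.755])) 57.98558206405153
shift [-0.029  0.017  2.368] yaw -2.711
```

View pics/w3.png

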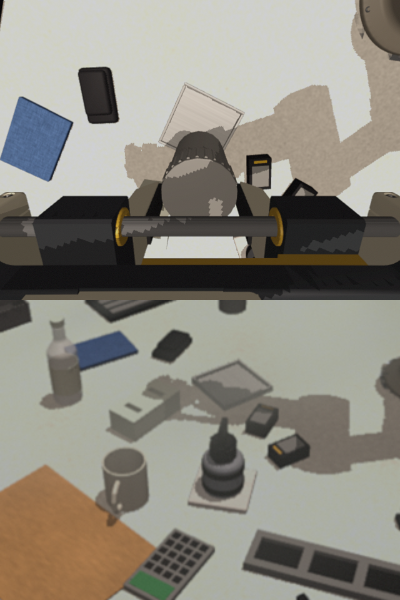

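The cap is in the grip over the tray. The scene crop shows the blade standing free in the tube.

jog_arm --targets '[{"xyz": [0, 0, 0.26], "spin": 0}, {"xyz": [0, 0, 0.26], "spin": 0}, {"xyz": [0, 0, 0.26], "spin": 0}, {"xyz": [0, 0, 0.26], "spin": 0}, {"xyz": [0, 0, 0.26], "spin": 0}, {"xyz": [0, 0, 0.26], "spin": 0}, {"xyz": [0, 0, 0.26], "spin": 0}, {"xyz": [0, 0, 0.26], "spin": 0}, {"xyz": [0, 0, 0.22], "spin": 0}, {"xyz": [0, 0, 0.02], "spin": 0}]'

```text
time: 29.25
tool_pos: [378.8, -246.2, 81.8]
tcp_rot: [3.139, -0.001, -2.707]
contact_force: [-0.3, 0.1, -0.2]
grip_width: 58.2
finger_force: 30.0
```

jog_arm --targets '[{"xyz": [0, 0, 0.012], "spin": 0}, {"xyz": [0, 0, 0.012], "spin": 0}, {"xyz": [0, 0, 0.012], "spin": 0}, {"xyz": [0, 0, 0.012], "spin": 0}, {"xyz": [0, 0, 0], "spin": 0}, {"xyz": [0, 0, 0], "spin": 0}, {"xyz": [0, 0, 0], "spin": 0}, {"xyz": [0, 0, 0], "spin": 0}, {"xyz": [0, 0, 0], "spin": 0}, {"xyz": [0, 0, 0], "spin": 0}]'

```text
time: 30.5
tool_pos: [378.9, -247.0, 78.6]
tcp_rot: [-3.142, -0.0, -2.707]
contact_force: [-0.1, 0.8, -0.9]
grip_width: 58.4
finger_force: 30.0
```

jog_arm --targets '[{"xyz": [0, 0, 0.008], "spin": 0}, {"xyz": [0, 0, 0.008], "spin": 0}, {"xyz": [0, 0, 0.005], "spin": 0}, {"xyz": [0, 0, 0], "spin": 0}, {"xyz": [0, 0, 0], "spin": 0}, {"xyz": [0, 0, 0], "spin": 0}, {"xyz": [0, 0, 0], "spin": 0}, {"xyz": [0, 0, 0], "spin": 0}, {"xyz": [0, 0, 0], "spin": 0}, {"xyz": [0, 0, 0], "spin": 0}]'

```text
time: 31.75
tool_pos: [379.0, -247.1, 77.8]
tcp_rot: [-3.141, 0.0, -2.707]
contact_force: [-3.0, 2.1, 9.4]
grip_width: 57.8
finger_force: 30.0
```

jog_arm --targets '[{"xyz": [0, 0, 0], "spin": 0}, {"xyz": [0, 0, 0], "spin": 0}, {"xyz": [0, 0, 0], "spin": 0}, {"xyz": [0, 0, 0], "spin": 0}, {"xyz": [0, 0, -0.05], "spin": 0}, {"xyz": [0, 0, -0.1], "spin": 0}, {"xyz": [0, 0, -0.3], "spin": 0}, {"xyz": [0, 0, -0.7], "spin": 0}, {"xyz": [0, 0, -0.7], "spin": 0}, {"xyz": [0, 0, -0.7], "spin": 0}]' --gripper 100

```text
time: 33.0
tool_pos: [378.7, -246.8, 283.5]
tcp_rot: [-3.141, 0.0, -2.707]
contact_force: [1.2, -0.9, -0.2]
grip_width: 92.0
finger_force: 0.0
```

Run:
```python
from h import *
print(pose()); go([540,13],280,0)
w=Cam('wrist'); s=Cam('scene')
cv2.imwrite('pics/w4.png',np.vstack([cv2.resize(w.img,(400,300)),cv2.resize(s.img[150:390,160:480],(400,300))]))
```

```text
(array([ 378.7, -246.8,  283.5]), array([-3.141,  0.   , -2.707]), array([-0.747,  0.147,  1.548, -0.   ,  1.445, -2.752]))
shift [-3.195  2.097  0.043] yaw -2.707 spin10 4.342
```

View pics/w4.png

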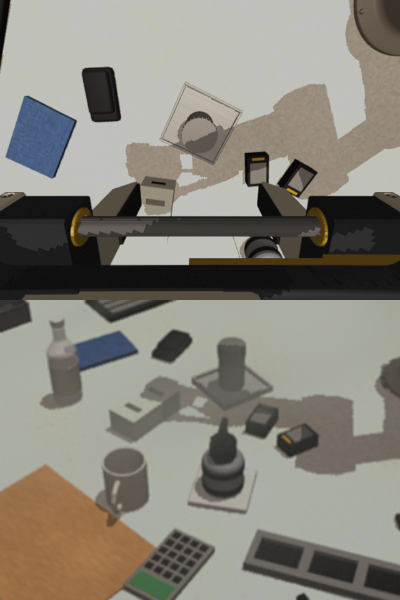

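The cap stands upright in the tray. I'll go back above the tube to see the blade.

jog_arm --targets '[{"xyz": [-0.374, 0.184, 0], "spin": 0}, {"xyz": [-0.374, 0.184, 0], "spin": 0}, {"xyz": [-0.374, 0.184, 0], "spin": 0}, {"xyz": [-0.374, 0.184, 0], "spin": 0}, {"xyz": [-0.374, 0.184, 0], "spin": 0}, {"xyz": [-0.374, 0.184, 0], "spin": 0}, {"xyz": [-0.374, 0.184, 0], "spin": 0}, {"xyz": [-0.374, 0.184, 0], "spin": 0}, {"xyz": [-0.374, 0.184, 0], "spin": 0}, {"xyz": [-0.374, 0.184, 0], "spin": 0}]'

```text
time: 34.35
tool_pos: [588.8, 13.4, 280.7]
tcp_rot: [3.141, -0.001, -2.707]
contact_force: [-0.1, -0.3, 0.5]
grip_width: 92.2
finger_force: 0.0
```

jog_arm --targets '[{"xyz": [0, 0, 0], "spin": 1}, {"xyz": [0, 0, 0], "spin": 1}, {"xyz": [0, 0, 0], "spin": 1}, {"xyz": [0, 0, 0], "spin": 1}, {"xyz": [0, 0, 0], "spin": 1}, {"xyz": [0, 0, 0], "spin": 1}, {"xyz": [0, 0, 0], "spin": 1}, {"xyz": [0, 0, 0], "spin": 1}, {"xyz": [0, 0, 0], "spin": 1}, {"xyz": [0, 0, 0], "spin": 1}]'

```text
time: 35.6
tool_pos: [588.2, 12.5, 280.6]
tcp_rot: [-3.141, -0.001, 2.573]
contact_force: [0.0, -0.4, 0.3]
grip_width: 91.7
finger_force: 0.0
```

Run:
```python
from h import *
print(pose()); w=Cam('wrist')
p=w.proj([[588.5,12.5,158],[588.5,12.5,122]]);print(p)
x,y=p.mean(0).astype(int); x0=max(x-80,0);y0=max(y-60,0); print(x0,y0)
cv2.imwrite('pics/w5.png',cv2.resize(np.clip(w.img[y0:y0+120,x0:x0+160]*2.0,0,255).astype('uint8'),None,fx=4,fy=4,interpolation=cv2.INTER_CUBIC))
```

```text
(array([588.2,  12.5, 280.6]), array([-3.141e+00, -1.000e-03,  2.573e+00]), array([-0.109,  0.418,  1.183, -0.   ,  1.541, -1.111]))
[[319.96884041 231.4916086 ]
 [319.83930859 222.10080652]]
239 166
```

View pics/w5.png

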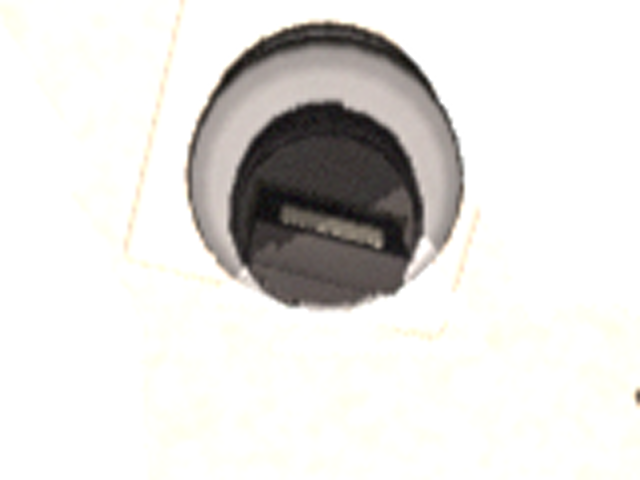

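The crop shows the neck disk with the blade standing across it. Its bright contact face runs (280,208)-(383,240), parallel to the foot edge (127,258)-(440,335), which gives its direction.

Run:
```python
from h import *
w=Cam('wrist')
f=lambda *p:np.array(p)/4.+[239,166]
a=w.cast(f([127,258],[440,335]),12); d=a[1]-a[0]; print('foot edge',np.linalg.norm(d),np.arctan2(d[1],d[0])%np.pi)
a=w.cast(f([283,206],[383,233]),140); d=a[1]-a[0]; print('label',np.arctan2(d[1],d[0])%np.pi)
a=w.cast(f([250,232],[400,262],[255,264],[370,292]),158);print('topface',a.round(1))
e=w.cast(f([127,258],[440,335]),12); d=e[1]-e[0]; yaw=np.arctan2(d[1],d[0])
go([588.5,12.5],128,yaw)
```

```text
foot edge 107.07822581417564 0.747347136161404
label 0.7290603974856981
topface [[573.8   2.4]
 [597.7  26.8]
 [580.6  -0.7]
 [600.   17.5]]
shift [-0.004  0.003  1.909] yaw 2.575 spin10 -13.139
```

jog_arm --targets '[{"xyz": [0, 0, 0], "spin": 1}, {"xyz": [0, 0, 0], "spin": 1}, {"xyz": [0, 0, 0], "spin": 1}, {"xyz": [0, 0, 0], "spin": 1}, {"xyz": [0, 0, 0], "spin": 1}, {"xyz": [0, 0, 0], "spin": 1}, {"xyz": [0, 0, 0], "spin": 1}, {"xyz": [0, 0, 0], "spin": 1}, {"xyz": [0, 0, 0], "spin": 1}, {"xyz": [0, 0, 0], "spin": 1}]'

```text
time: 36.95
tool_pos: [588.3, 12.4, 280.7]
tcp_rot: [-3.141, 0.0, 1.575]
contact_force: [-0.1, 0.1, 0.3]
grip_width: 92.1
finger_force: 0.0
```

jog_arm --targets '[{"xyz": [0, 0, 0.15], "spin": 1}, {"xyz": [0, 0, 0.15], "spin": 1}, {"xyz": [0, 0, 0.15], "spin": 1}, {"xyz": [0, 0, 0.15], "spin": 1}, {"xyz": [0, 0, 0.15], "spin": 1}, {"xyz": [0, 0, 0.15], "spin": 1}, {"xyz": [0, 0, 0.15], "spin": 1}, {"xyz": [0, 0, 0.15], "spin": 1}, {"xyz": [0, 0, 0.15], "spin": 0.4}, {"xyz": [0, 0, 0.1], "spin": 0}]'

```text
time: 38.2
tool_pos: [588.1, 12.4, 164.2]
tcp_rot: [-3.141, 0.001, 0.738]
contact_force: [0.3, -0.5, -0.4]
grip_width: 91.8
finger_force: 0.0
```

Run:
```python
from h import *
print(pose()); w=Cam('wrist'); go([588.5,12.5],128,.74)
y0,x0=120,220
cv2.imwrite('pics/w6.png',cv2.resize(np.clip(w.img[y0:y0+150,x0:x0+200]*2.0,0,255).astype('uint8'),None,fx=3,fy=3,interpolation=cv2.INTER_CUBIC))
```

```text
(array([588.1,  12.4, 164.2]), array([-3.141e+00,  1.000e-03,  7.380e-01]), array([-0.109,  0.485,  1.394, -0.   ,  1.263,  0.724]))
shift [0.008 0.007 0.441] yaw 0.738 spin10 -0.019
```

View pics/w6.png

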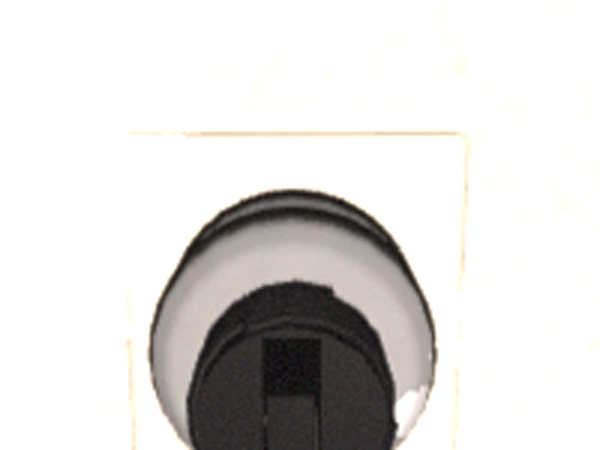

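The blade is aligned with the tool's x at crop (291,400), and the foot edges are square in view. Descend and grip.

jog_arm --targets '[{"xyz": [0, 0, 0.11], "spin": 0}, {"xyz": [0, 0, 0.11], "spin": 0}, {"xyz": [0, 0, 0.11], "spin": 0}, {"xyz": [0, 0, 0.11], "spin": 0}, {"xyz": [0, 0, 0], "spin": 0}, {"xyz": [0, 0, 0], "spin": 0}, {"xyz": [0, 0, 0], "spin": 0}, {"xyz": [0, 0, 0], "spin": 0}, {"xyz": [0, 0, 0], "spin": 0}, {"xyz": [0, 0, 0], "spin": 0}]'

```text
time: 39.5
tool_pos: [588.5, 12.4, 129.8]
tcp_rot: [3.141, -0.0, 0.736]
contact_force: [0.2, 0.0, -0.3]
grip_width: 92.0
finger_force: 0.0
```

jog_arm --targets '[{"xyz": [0, 0, 0], "spin": 0}, {"xyz": [0, 0, 0], "spin": 0}, {"xyz": [0, 0, 0], "spin": 0}, {"xyz": [0, 0, 0], "spin": 0}, {"xyz": [0, 0, 0], "spin": 0}, {"xyz": [0, 0, 0], "spin": 0}, {"xyz": [0, 0, 0], "spin": 0}, {"xyz": [0, 0, 0], "spin": 0}, {"xyz": [0, 0, 0], "spin": 0}, {"xyz": [0, 0, 0], "spin": 0}]' --gripper 0

```text
time: 40.75
tool_pos: [588.5, 12.4, 129.7]
tcp_rot: [3.141, 0.0, 0.736]
contact_force: [-0.7, -0.1, -0.3]
grip_width: 0.7
finger_force: 0.0
```

jog_arm --targets '[{"xyz": [0, 0, 0], "spin": 0}, {"xyz": [0, 0, -0.02], "spin": 0}, {"xyz": [0, 0, -0.05], "spin": 0}, {"xyz": [0, 0, -0.1], "spin": 0}, {"xyz": [0, 0, -0.1], "spin": 0}, {"xyz": [0, 0, -0.1], "spin": 0}, {"xyz": [0, 0, -0.15], "spin": 0}, {"xyz": [0, 0, -0.15], "spin": 0}, {"xyz": [0, 0, -0.15], "spin": 0}, {"xyz": [0, 0, -0.15], "spin": 0}]'

```text
time: 42.0
tool_pos: [588.5, 12.4, 208.3]
tcp_rot: [3.141, -0.0, 0.736]
contact_force: [0.6, -0.7, -0.9]
grip_width: 0.5
finger_force: 0.0
```

Run:
```python
from h import *
w=Cam('wrist'); s=Cam('scene')
y,x=s.proj([[588,12,120]])[0].astype(int)[::-1]; print(x,y)
a=cv2.resize(np.clip(w.img*1.6,0,255).astype('uint8'),(400,300)); b=cv2.resize(np.clip(s.img[y-60:y+60,x-80:x+80]*1.6,0,255).astype('uint8'),(400,300),interpolation=cv2.INTER_CUBIC)
cv2.imwrite('pics/w7.png',np.hstack([cv2.resize(np.clip(w.img[130:430,120:520]*1.6,0,255).astype('uint8'),(400,300)),b]))
```

```text
336 261
```

View pics/w7.png

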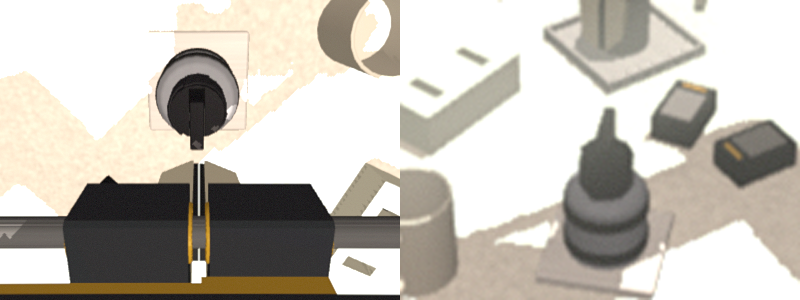

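Run:
```python
from h import *
w=Cam('wrist'); print(pose())
print(w.proj([[588.5,12.5,208],[588.5,12.5,158],[588.5,12.5,122],[588.5,12.5,83],[588.5,12.5,12]]).round(1))
g=cv2.cvtColor(w.img,cv2.COLOR_BGR2GRAY)
y0,x0=160,260
cv2.imwrite('pics/w8.png',cv2.resize(np.clip(w.img[y0:y0+150,x0:x0+120]*2.5,0,255).astype('uint8'),None,fx=4,fy=4,interpolation=cv2.INTER_CUBIC))
```

```text
(array([588.8,  12.4, 208.1]), array([ 3.14e+00, -1.00e-03,  7.36e-01]), array([-0.109,  0.453,  1.324, -0.   ,  1.363,  0.726]))
[[316.5 285.4]
 [316.7 256.9]
 [316.8 242.3]
 [316.9 230. ]
 [317.  213.6]]
```

View pics/w8.png

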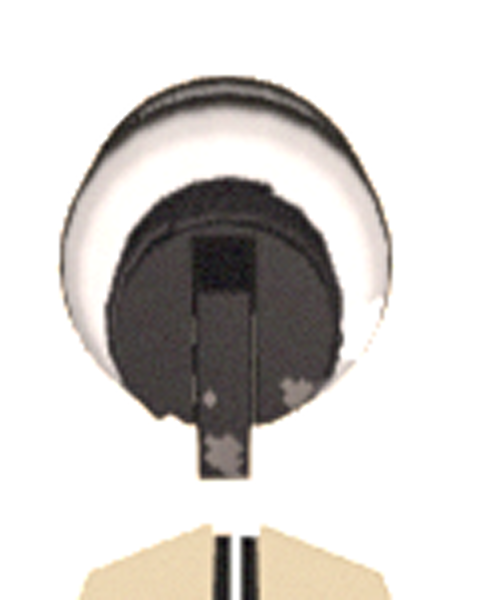

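Run:
```python
from h import *
s=Cam('scene'); w=Cam('wrist')
u=np.array([np.cos(.74),np.sin(.74),0]); c=np.array([588.5,12.5,0])
for z in (122,140,158): print(z,s.proj([c+[0,0,z]-18*u,c+[0,0,z],c+[0,0,z]+18*u]).round(1).tolist(), w.proj([c+[0,0,z]-18*u,c+[0,0,z]+18*u]).round(1).tolist())
g=cv2.cvtColor(s.img,cv2.COLOR_BGR2GRAY)
for y in range(238,275,2): print(y,g[y,326:352].tolist())
```

```text
122 [[338.3, 256.4], [336.7, 261.4], [335.0, 266.5]] [[317.9, 263.3], [317.7, 219.9]]
140 [[338.3, 250.1], [336.7, 255.0], [335.0, 260.1]] [[317.8, 271.5], [317.6, 225.5]]
158 [[338.4, 243.6], [336.7, 248.6], [334.9, 253.6]] [[317.8, 280.7], [317.6, 231.9]]
238 [174, 173, 173, 174, 173, 173, 173, 173, 174, 175, 169, 147, 123, 121, 136, 149, 165, 171, 175, 175, 173, 174, 174, 172, 173, 174]
240 [173, 174, 174, 173, 172, 172, 171, 172, 173, 174, 174, 175, 172, 174, 175, 176, 174, 175, 174, 174, 173, 173, 174, 174, 174, 174]
242 [174, 174, 175, 174, 175, 173, 173, 173, 174, 174, 174, 175, 173, 174, 173, 173, 176, 175, 175, 174, 173, 173, 173, 173, 173, 174]
244 [174, 174, 174, 174, 175, 173, 174, 173, 173, 176, 172, 138, 106, 99, 98, 118, 154, 173, 175, 174, 175, 174, 174, 174, 174, 174]
246 [175, 175, 174, 174, 175, 174, 176, 175, 175, 175, 160, 108, 75, 70, 69, 87, 137, 169, 176, 174, 176, 175, 175, 175, 174, 174]
248 [175, 175, 175, 175, 175, 174, 175, 175, 176, 169, 120, 77, 69, 70, 68, 86, 139, 171, 177, 176, 174, 175, 176, 175, 174, 174]
250 [175, 176, 175, 176, 176, 176, 177, 177
[... 789 characters left out ...]
7, 59, 52, 67, 122, 169, 180]
264 [176, 139, 85, 58, 61, 59, 61, 57, 58, 59, 59, 58, 57, 56, 56, 57, 56, 58, 55, 55, 55, 51, 67, 123, 170, 180]
266 [173, 123, 71, 57, 58, 58, 58, 60, 57, 57, 57, 55, 56, 55, 57, 56, 54, 54, 54, 54, 51, 49, 71, 129, 172, 180]
268 [165, 116, 68, 57, 56, 57, 56, 55, 57, 57, 55, 57, 56, 55, 53, 53, 52, 52, 51, 52, 52, 49, 68, 122, 161, 178]
270 [116, 84, 58, 55, 56, 54, 55, 54, 54, 53, 55, 53, 51, 52, 52, 51, 51, 51, 49, 53, 50, 50, 52, 69, 92, 130]
272 [80, 70, 56, 54, 54, 51, 51, 52, 53, 52, 54, 49, 53, 52, 47, 51, 52, 51, 50, 51, 48, 50, 52, 63, 76, 78]
274 [80, 74, 57, 53, 50, 53, 53, 52, 52, 50, 50, 50, 51, 49, 51, 51, 51, 53, 49, 49, 47, 46, 54, 67, 77, 79]
```

jog_arm --targets '[{"xyz": [0, 0, 0], "spin": 0}, {"xyz": [0, 0, 0], "spin": 0}, {"xyz": [0, 0, 0], "spin": 0}, {"xyz": [0, 0, 0], "spin": 0}, {"xyz": [0, 0, 0], "spin": 0}, {"xyz": [0, 0, 0.2], "spin": 0}, {"xyz": [0, 0, 0.2], "spin": 0}, {"xyz": [0, 0, 0.2], "spin": 0}, {"xyz": [0, 0, 0.2], "spin": 0}, {"xyz": [0, 0, 0.2], "spin": 0}]' --gripper 60

```text
time: 43.5
tool_pos: [588.4, 12.4, 126.2]
tcp_rot: [-3.142, 0.0, 0.736]
contact_force: [0.1, 0.2, 0.8]
grip_width: 55.2
finger_force: 0.0
```

jog_arm --targets '[{"xyz": [0, 0, 0.02], "spin": 0}, {"xyz": [0, 0, 0.01], "spin": 0}, {"xyz": [0, 0, 0], "spin": 0}, {"xyz": [0, 0, 0], "spin": 0}, {"xyz": [0, 0, 0], "spin": 0}, {"xyz": [0, 0, 0], "spin": 0}, {"xyz": [0, 0, 0], "spin": 0}, {"xyz": [0, 0, 0], "spin": 0}, {"xyz": [0, 0, 0], "spin": 0}, {"xyz": [0, 0, 0], "spin": 0}]' --gripper 0

```text
time: 44.75
tool_pos: [588.7, 12.4, 125.2]
tcp_rot: [3.141, -0.0, 0.736]
contact_force: [-0.2, -0.6, 3.6]
grip_width: 9.0
finger_force: 30.0
```

Run:
```python
from h import *
print(pose()); w=Cam('wrist'); y0,x0=180,240
cv2.imwrite('pics/w9.png',cv2.resize(np.clip(w.img[y0:y0+140,x0:x0+160]*2.5,0,255).astype('uint8'),None,fx=4,fy=4,interpolation=cv2.INTER_CUBIC))
```

```text
(array([588.7,  12.4, 125.2]), array([ 3.141, -0.   ,  0.736]), array([-0.109,  0.52 ,  1.448, -0.   ,  1.172,  0.726]))
```

The blade is gripped now (9 mm, 30 N). Lift slowly.

jog_arm --targets '[{"xyz": [0, 0, -0.02], "spin": 0}, {"xyz": [0, 0, -0.03], "spin": 0}, {"xyz": [0, 0, -0.05], "spin": 0}, {"xyz": [0, 0, -0.08], "spin": 0}, {"xyz": [0, 0, -0.08], "spin": 0}, {"xyz": [0, 0, -0.08], "spin": 0}, {"xyz": [0, 0, -0.08], "spin": 0}, {"xyz": [0, 0, -0.08], "spin": 0}, {"xyz": [0, 0, -0.08], "spin": 0}, {"xyz": [0, 0, -0.08], "spin": 0}]'

```text
time: 46.05
tool_pos: [588.5, 12.4, 178.2]
tcp_rot: [3.142, 0.0, 0.736]
contact_force: [-0.4, 0.2, -0.8]
grip_width: 9.1
finger_force: 30.0
```

jog_arm --targets '[{"xyz": [0, 0, -0.08], "spin": 0}, {"xyz": [0, 0, -0.08], "spin": 0}, {"xyz": [0, 0, -0.08], "spin": 0}, {"xyz": [0, 0, -0.08], "spin": 0}, {"xyz": [0, 0, -0.08], "spin": 0}, {"xyz": [0, 0, -0.08], "spin": 0}, {"xyz": [0, 0, -0.05], "spin": 0}, {"xyz": [0, 0, 0], "spin": 0}, {"xyz": [0, 0, 0], "spin": 0}, {"xyz": [0, 0, 0], "spin": 0}]'

```text
time: 47.3
tool_pos: [588.3, 12.4, 219.8]
tcp_rot: [-3.141, 0.0, 0.736]
contact_force: [0.2, -0.0, 0.2]
grip_width: 8.7
finger_force: 30.0
```

Run:
```python
from h import *
o=bot.get_obs(); print(pose(),o['grip_width'],o['contact_force'])
w=Cam('wrist'); 
f=lambda *p:np.array(p)/4.
import h
# rack slots from first crop: needs that old camera; use stored calib
c={'vfov':67.83247802471841,'cx':318.466175730761,'cy':248.18273741492965,'k1':0.006979695990976241,'eye':np.array([418.11137419,-168.77419251,533.76920599]),'rotation':[2.8335157,0,9.05151217e-03]}
k=Cam.__new__(Cam); k.c=c; k.f=w.f; k.R=Ro.from_euler('xyz',c['rotation']).as_matrix()
for q in ([174,232],[211,224],[233,332],[195,342]),([378,178],[418,168],[435,278],[396,288]):
    P=k.cast(np.array(q)/4.+[370,140],50); print(P.round(1).tolist(), rect(P))
go([559,-265],None,0)
y0,x0=180,240
cv2.imwrite('pics/w10.png',np.hstack([cv2.resize(np.clip(w.img*1.5,0,255).astype('uint8'),(480,360)),cv2.resize(np.clip(Cam('scene').img[150:330,250:410]*1.5,0,255).astype('uint8'),(320,360))]))
```

```text
(array([588.3,  12.4, 219.8]), array([-3.141,  0.   ,  0.736]), array([-0.109,  0.446,  1.303, -0.   ,  1.394,  0.726])) 8.720945066234625 [ 0.19101394 -0.01403216  0.24841002]
[[548.2, -249.9], [560.5, -247.1], [571.8, -284.6], [558.9, -288.3]] (array([ 559.9, -267.3]), 13.4, 39.9, np.float32(1.85))
[[615.0, -231.1], [627.9, -227.7], [639.0, -265.0], [626.2, -268.6]] (array([ 627., -248.]), 13.4, 39.4, np.float32(1.861))
shift [-2.599  2.324  0.   ] yaw 0.736 spin10 7.358
```

jog_arm --targets '[{"xyz": [0, 0, 0], "spin": -1}, {"xyz": [0, 0, 0], "spin": -1}, {"xyz": [0, 0, 0], "spin": -1}, {"xyz": [0, 0, 0], "spin": -1}, {"xyz": [0, 0, 0], "spin": -1}, {"xyz": [0, 0, 0], "spin": -1}, {"xyz": [0, 0, 0], "spin": -1}, {"xyz": [0, 0, 0], "spin": -1}, {"xyz": [0, 0, 0], "spin": -1}, {"xyz": [0, 0, 0], "spin": -1}]'

```text
time: 48.65
tool_pos: [588.4, 12.4, 220.0]
tcp_rot: [-3.141, 0.0, 1.739]
contact_force: [0.4, 0.9, -0.7]
grip_width: 9.1
finger_force: 30.0
```

jog_arm --targets '[{"xyz": [0, 0, 0], "spin": -1}, {"xyz": [0, 0, 0], "spin": -0.17}, {"xyz": [-0.408, -0.164, 0], "spin": 0}, {"xyz": [-0.408, -0.164, 0], "spin": 0}, {"xyz": [-0.408, -0.164, 0], "spin": 0}, {"xyz": [-0.408, -0.164, 0], "spin": 0}, {"xyz": [-0.408, -0.164, 0], "spin": 0}, {"xyz": [-0.408, -0.164, 0], "spin": 0}, {"xyz": [-0.408, -0.164, 0], "spin": 0}, {"xyz": [-0.408, -0.164, 0], "spin": 0}]'

```text
time: 49.9
tool_pos: [560.1, -268.7, 220.1]
tcp_rot: [3.142, 0.0, 1.851]
contact_force: [0.5, -0.6, 0.3]
grip_width: 9.2
finger_force: 30.0
```

jog_arm --targets '[{"xyz": [0, 0, 0.2], "spin": 0}, {"xyz": [0, 0, 0.2], "spin": 0}, {"xyz": [0, 0, 0.2], "spin": 0}, {"xyz": [0, 0, 0.2], "spin": 0}, {"xyz": [0, 0, 0], "spin": 0}, {"xyz": [0, 0, 0], "spin": 0}, {"xyz": [0, 0, 0], "spin": 0}, {"xyz": [0, 0, 0], "spin": 0}, {"xyz": [0, 0, 0], "spin": 0}, {"xyz": [0, 0, 0], "spin": 0}]'

```text
time: 51.15
tool_pos: [560.3, -267.7, 156.3]
tcp_rot: [3.141, 0.0, 1.853]
contact_force: [0.6, -0.7, -0.5]
grip_width: 9.1
finger_force: 30.0
```

Run:
```python
from h import *
print(pose(),bot.get_obs()['grip_width']); go([559.9,-267.3],77.5,1.853)
w=Cam('wrist'); p=w.proj([[559.9,-267.3,50],[559.9,-267.3,88],[627,-248,50]]); print(p)
x0,y0=240,160
cv2.imwrite('pics/w11.png',cv2.resize(np.clip(w.img[y0:y0+150,x0:x0+200]*1.8,0,255).astype('uint8'),None,fx=4,fy=4,interpolation=cv2.INTER_CUBIC))
```

```text
(array([ 560.3, -267.7,  156.3]), array([3.141, 0.   , 1.853]), array([-0.569,  0.551,  1.305, -0.   ,  1.286, -0.851])) 9.149142903409162
shift [ 0.006 -0.004  0.984] yaw 1.853 spin10 -0.003
[[318.89759233 234.75849947]
 [318.97488801 248.35965123]
 [401.05488318 234.95275197]]
```

View pics/w11.png

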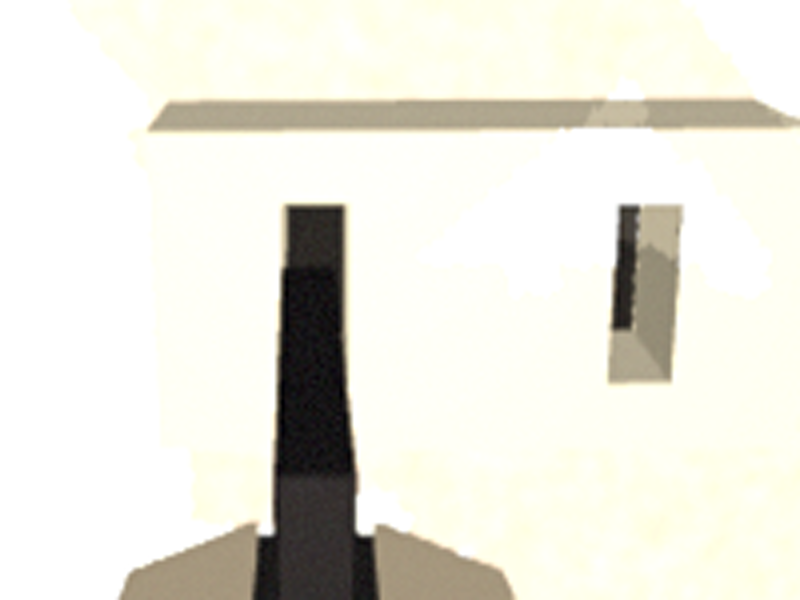

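The blade foot sits about 1 mm left of slot0's centre: foot x 282-337 against slot x 286-346. I'll apply a small correction, then insert.

jog_arm --targets '[{"xyz": [0.01, 0.013, 0.05], "spin": 0}, {"xyz": [0, 0, 0.1], "spin": 0}, {"xyz": [0, 0, 0.1], "spin": 0}, {"xyz": [0, 0, 0.1], "spin": 0}, {"xyz": [0, 0, 0.05], "spin": 0}, {"xyz": [0, 0, 0.05], "spin": 0}, {"xyz": [0, 0, 0.05], "spin": 0}, {"xyz": [0, 0, 0.05], "spin": 0}, {"xyz": [0, 0, 0.05], "spin": 0}, {"xyz": [0, 0, 0], "spin": 0}]'

```text
time: 52.45
tool_pos: [560.9, -266.4, 107.8]
tcp_rot: [-3.141, -0.0, 1.853]
contact_force: [0.5, -0.2, -1.3]
grip_width: 9.2
finger_force: 30.0
```

jog_arm --targets '[{"xyz": [0, 0, 0.05], "spin": 0}, {"xyz": [0, 0, 0.05], "spin": 0}, {"xyz": [0, 0, 0.05], "spin": 0}, {"xyz": [0, 0, 0.05], "spin": 0}, {"xyz": [0, 0, 0.05], "spin": 0}, {"xyz": [0, 0, 0.05], "spin": 0}, {"xyz": [0, 0, 0.03], "spin": 0}, {"xyz": [0, 0, 0], "spin": 0}, {"xyz": [0, 0, 0], "spin": 0}, {"xyz": [0, 0, 0], "spin": 0}]'

```text
time: 53.7
tool_pos: [561.2, -266.6, 81.9]
tcp_rot: [3.141, 0.0, 1.853]
contact_force: [-0.2, -0.1, -0.8]
grip_width: 9.2
finger_force: 30.0
```

jog_arm --targets '[{"xyz": [0, 0, 0.02], "spin": 0}, {"xyz": [0, 0, 0.015], "spin": 0}, {"xyz": [0, 0, 0.01], "spin": 0}, {"xyz": [0, 0, 0.01], "spin": 0}, {"xyz": [0, 0, 0.005], "spin": 0}, {"xyz": [0, 0, 0], "spin": 0}, {"xyz": [0, 0, 0], "spin": 0}, {"xyz": [0, 0, 0], "spin": 0}, {"xyz": [0, 0, 0], "spin": 0}, {"xyz": [0, 0, 0], "spin": 0}]'

```text
time: 54.95
tool_pos: [561.2, -266.6, 77.2]
tcp_rot: [3.141, 0.001, 1.853]
contact_force: [0.3, -0.4, 5.1]
grip_width: 9.5
finger_force: 30.0
```

jog_arm --targets '[{"xyz": [0, 0, 0], "spin": 0}, {"xyz": [0, 0, 0], "spin": 0}, {"xyz": [0, 0, 0], "spin": 0}, {"xyz": [0, 0, 0], "spin": 0}, {"xyz": [0, 0, -0.05], "spin": 0}, {"xyz": [0, 0, -0.1], "spin": 0}, {"xyz": [0, 0, -0.5], "spin": 0}, {"xyz": [0, 0, -0.7], "spin": 0}, {"xyz": [0, 0, -0.7], "spin": 0}, {"xyz": [0, 0, -0.7], "spin": 0}]' --gripper 100

```text
time: 56.2
tool_pos: [560.8, -266.4, 299.7]
tcp_rot: [3.141, 0.001, 1.853]
contact_force: [-0.3, -0.3, 0.5]
grip_width: 91.9
finger_force: 0.0
```

Run:
```python
from h import *
print(pose()); w=Cam('wrist'); t=Cam('top'); s=Cam('scene')
print('blade top px',w.proj([[559.9,-267.3,110],[559.9,-267.3,158]]).round())
g=cv2.cvtColor(w.img,cv2.COLOR_BGR2GRAY)
x,y=w.proj([[559.9,-267.3,110]])[0].astype(int); m=(g[y-50:y+60,x-50:x+50]<60).astype('uint8')
n,l,st,ce=cv2.connectedComponentsWithStats(m); 
for i in range(1,n):
    if st[i,4]>60:
        pts=np.argwhere(l==i)[:,::-1]+[x-50,y-50]; print(st[i], rect(w.cast(pts,110)))
# packs: dark blobs in top
g=cv2.cvtColor(t.img,cv2.COLOR_BGR2GRAY); m=(g<55).astype('uint8')
n,l,st,ce=cv2.connectedComponentsWithStats(m)
for i in range(1,n):
    if 40<st[i,4]<900 and 200<ce[i][0]<480 and 180<ce[i][1]<340: print(ce[i].round(),st[i,2:], t.cast(ce[i],30).round())
go([430,-30],330)
```

```text
(array([ 560.8, -266.4,  299.7]), array([3.141e+00, 1.000e-03, 1.853e+00]), array([-0.567,  0.481,  1.034, -0.   ,  1.626, -0.849]))
blade top px [[318. 215.]
 [318. 226.]]
[ 46  24  10  42 401] (array([ 557.7, -261.2]), 9.6, 44.4, np.float32(1.849))
[445. 212.] [19 29 95] [[ 637. -489.]]
[212. 225.] [ 28  27 393] [[609. 207.]]
[275. 227.] [ 17  19 255] [[599.  19.]]
[358. 225.] [ 16  12 109] [[ 601. -226.]]
[281. 239.] [23 17 62] [[563.   2.]]
[373. 237.] [15  9 74] [[ 564. -271.]]
[433. 291.] [ 31  37 648] [[ 403. -442.]]
[283. 296.] [ 17  24 181] [[395.  -3.]]
[208. 328.] [ 27  40 165] [[308. 216.]]
shift [ 3.305 -0.76  -0.381] yaw 1.853
```

jog_arm --targets '[{"xyz": [0.413, -0.095, -0.05], "spin": 0}, {"xyz": [0.413, -0.095, -0.05], "spin": 0}, {"xyz": [0.413, -0.095, -0.05], "spin": 0}, {"xyz": [0.413, -0.095, -0.05], "spin": 0}, {"xyz": [0.413, -0.095, -0.05], "spin": 0}, {"xyz": [0.413, -0.095, -0.05], "spin": 0}, {"xyz": [0.413, -0.095, -0.05], "spin": 0}, {"xyz": [0.413, -0.095, -0.05], "spin": 0}, {"xyz": [0, 0, 0], "spin": 0}, {"xyz": [0, 0, 0], "spin": 0}]'

```text
time: 57.6
tool_pos: [429.1, -29.8, 328.4]
tcp_rot: [-3.141, 0.0, 1.853]
contact_force: [0.5, -0.6, -0.0]
grip_width: 92.0
finger_force: 0.0
```

```bash
cat >> h.py <<'E'
def packs(w,thr=62,zone=None):
    "dark blobs -> rectangles on z=30"
    g=cv2.cvtColor(w.img,cv2.COLOR_BGR2GRAY); m=(g<thr).astype('uint8'); m[285:]=0
    m=cv2.morphologyEx(m,cv2.MORPH_CLOSE,np.ones((3,3),np.uint8))
    for c in cv2.findContours(m,cv2.RETR_EXTERNAL,cv2.CHAIN_APPROX_NONE)[0]:
        if cv2.contourArea(cv2.convexHull(c))>500:
            print(np.int32(cv2.boundingRect(c)),rect(w.cast(c[:,0],30)))
E
python3 - <<'E'
from h import *
print(pose()); w=Cam('wrist'); packs(w); print(w.c['eye'])
np.save('w12.npy',w.img)
for p in [[400,0,30],[412,-95,30]]: print(w.proj([p]).round())
cv2.imwrite('pics/w12.png',cv2.resize(np.clip(w.img[100:300,160:480]*1.6,0,255).astype('uint8'),None,fx=2.5,fy=2.5,interpolation=cv2.INTER_CUBIC))
E
```

```text
(array([429.1, -29.8, 328.4]), array([-3.141,  0.   ,  1.853]), array([-0.248,  0.088,  1.497, -0.   ,  1.557, -0.53 ]))
[267 214  55  43] (array([410.5, -91.5]), 49.0, 69.9, np.float32(0.515))
[435 188  51  46] (array([620. ,   7.4]), 58.2, 71.0, np.float32(2.826))
[410 171  48  61] (array([571.7,  10.4]), 50.8, 82.3, np.float32(1.571))
[270 146  59  50] (array([392.9,  -3. ]), 46.0, 68.9, np.float32(3.075))
[  0  16  58 125] (array([45.3, -0.5]), 68.4, 143.4, np.float32(1.585))
[489  14  50  77] (array([606.4, 203.5]), 48.6, 71.5, np.float32(2.186))
[ 40   4  61 163] (array([98. ,  8.1]), 66.4, 185.1, np.float32(1.688))
[405.67401754  48.46055387 514.70099903]
[[304. 170.]]
[[295. 238.]]
```

View pics/w12.png

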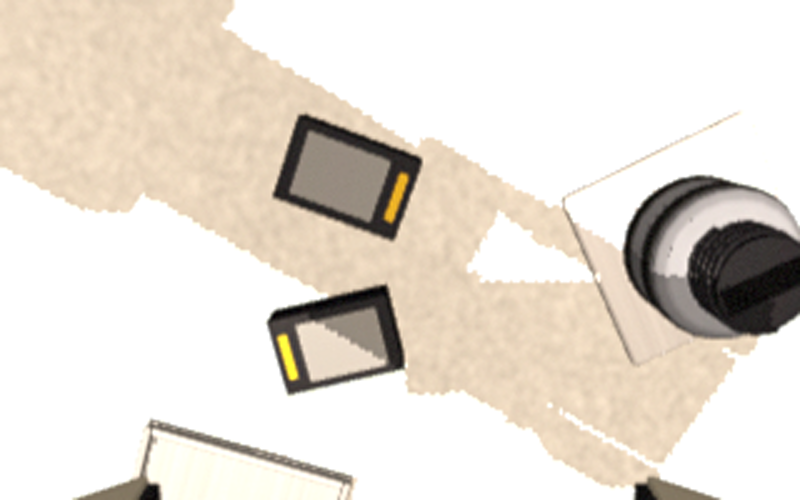

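Pack A has been knocked to about (393,-3). Pack B is at (412,-94), with crop centres (347,176) and (338,346). Next I'll measure the charger from near.

jog_arm --targets '[{"xyz": [0.289, 0.294, 0], "spin": 0}, {"xyz": [0.289, 0.294, 0], "spin": 0}, {"xyz": [0.289, 0.294, 0], "spin": 0}, {"xyz": [0.289, 0.294, 0], "spin": 0}, {"xyz": [0.289, 0.294, 0], "spin": 0}, {"xyz": [0.289, 0.294, 0], "spin": 0}, {"xyz": [0.289, 0.294, 0], "spin": 0}, {"xyz": [0.289, 0.294, 0], "spin": 0}, {"xyz": [0, 0, 0], "spin": 0}, {"xyz": [0, 0, 0], "spin": 0}]'

```text
time: 58.9
tool_pos: [558.5, 199.4, 328.1]
tcp_rot: [-3.14, 0.0, 1.852]
contact_force: [-0.7, 0.1, 0.3]
grip_width: 91.2
finger_force: 0.0
```

Run:
```python
from h import *
print(pose()); w=Cam('wrist'); t=Cam('top'); print('eye',w.c['eye'])
print('tape',t.cast([[163,167],[185,167],[163,214],[185,214]],40).round().tolist())
g=cv2.cvtColor(w.img,cv2.COLOR_BGR2GRAY)
C=np.array([558.8,277.7]); v=np.array([-.574,.819])
for k in (-1,0,1):
    c=C+92*k*v; print('proj',w.proj([np.r_[c,18]]).round(), end=' ')
for thr in (70,85):
    m=(g<thr).astype('uint8'); m[285:]=0
    for c in cv2.findContours(m,cv2.RETR_EXTERNAL,cv2.CHAIN_APPROX_NONE)[0]:
        if cv2.contourArea(c)>700: print(thr,cv2.boundingRect(c),'z18',rect(w.cast(c[:,0],18)),'z8',rect(w.cast(c[:,0],8))[0])
# profile across charger centre
for k in (-1,0,1):
  for ax in (np.array([.819,.574]),v):
    P=np.array([np.r_[C+92*k*v+ax*s,18] for s in range(-60,61,3)]); q=w.proj(P).round().astype(int)
    print(k,[int(g[y,x]) if 0<=y<480 and 0<=x<640 else -1 for x,y in q])
```

```text
(array([558.5, 199.4, 328.1]), array([-3.14 ,  0.   ,  1.852]), array([ 2.140e-01,  4.200e-01,  1.055e+00, -1.000e-03,  1.668e+00,
       -6.700e-02]))
eye [535.3188643  277.86558445 514.34350223]
tape [[785.0, 354.0], [784.0, 287.0], [642.0, 350.0], [641.0, 284.0]]
proj [[356. 204.]] proj [[336. 140.]] proj [[313.  67.]] 70 (333, 170, 49, 61) z18 (array([611.6, 207.4]), 50.0, 73.5, np.float32(2.188)) z8 [613.1 206. ]
70 (311, 102, 52, 67) z18 (array([558.3, 282.6]), 49.2, 72.8, np.float32(2.188)) z8 [558.7 282.6]
70 (405, 95, 116, 82) z18 (array([719.3, 328.7]), 57.2, 148.8, np.float32(3.005)) z8 [723.  329.7]
70 (286, 24, 56, 76) z18 (array([505.2, 357.5]), 49.5, 73.3, np.float32(2.188)) z8 [504.6 359.1]
70 (117, 22, 101, 98) z18 (array([332.4, 297.8]), 35.4, 136.3, np.float32(2.618)) z8 [328.3 298.2]
85 (333, 170, 50, 62) z18 (array([612. , 207.1]), 51.3, 74.4, np.float32(2.188)) z8 [613.5 205.7]
85 (310, 102, 53, 67) z18 (array([558.5, 282.6]), 49.6, 73.0, np.float32(2.188)) z8 [558.9 282.7]
85 (405, 95, 116, 82) z18 (array([719.6, 328.5]), 57.9, 149.2, np.float32(2.998)) z8 [723
[... 623 characters left out ...]
167, 165, 165, 164, 162, 33, 39, 39, 38, 39, 36, 40, 38, 40, 40, 41, 39, 38, 39, 40, 39, 63, 160, 159, 159, 159, 160, 204, 203, 204, 203, 203, 203]
0 [40, 39, 39, 116, 159, 160, 159, 159, 161, 119, 39, 37, 39, 41, 41, 41, 40, 38, 39, 38, 38, 41, 40, 39, 41, 41, 41, 40, 40, 42, 40, 39, 41, 34, 149, 165, 165, 165, 165, 156, 43]
1 [204, 203, 203, 202, 203, 202, 202, 201, 168, 168, 168, 168, 165, 34, 39, 40, 39, 40, 37, 41, 42, 39, 37, 39, 39, 39, 38, 38, 38, 118, 163, 162, 162, 161, 158, 204, 203, 204, 203, 203, 203]
1 [40, 40, 40, 102, 167, 165, 164, 165, 165, 116, 38, 38, 38, 40, 40, 39, 40, 38, 40, 41, 42, 39, 42, 41, 39, 41, 41, 39, 39, 40, 39, 39, 41, 36, 126, 165, 164, 165, 184, 203, 203]
```

Charger pockets: p0 (611.8,207.2), p1 (558.4,282.6), p2 (505.2,357.5), long axis 2.188. Now pack A.

jog_arm --targets '[{"xyz": [-0.232, -0.337, 0], "spin": 0}, {"xyz": [-0.232, -0.337, 0], "spin": 0}, {"xyz": [-0.232, -0.337, 0], "spin": 0}, {"xyz": [-0.232, -0.337, 0], "spin": 0}, {"xyz": [-0.232, -0.337, 0], "spin": 0}, {"xyz": [-0.232, -0.337, 0], "spin": 0}, {"xyz": [-0.232, -0.337, 0], "spin": 0}, {"xyz": [-0.232, -0.337, 0], "spin": 0}, {"xyz": [0, 0, 0], "spin": -1}, {"xyz": [0, 0, 0], "spin": -1}]'

```text
time: 60.25
tool_pos: [391.8, -3.1, 329.5]
tcp_rot: [3.14, 0.001, 2.054]
contact_force: [-0.3, -0.3, -0.1]
grip_width: 92.3
finger_force: 0.0
```

jog_arm --targets '[{"xyz": [0, 0, 0.16], "spin": -1}, {"xyz": [0, 0, 0.16], "spin": -1}, {"xyz": [0, 0, 0.16], "spin": -1}, {"xyz": [0, 0, 0.16], "spin": -1}, {"xyz": [0, 0, 0.16], "spin": -1}, {"xyz": [0, 0, 0.16], "spin": -1}, {"xyz": [0, 0, 0.16], "spin": -1}, {"xyz": [0, 0, 0.16], "spin": -1}, {"xyz": [0, 0, 0.16], "spin": -1}, {"xyz": [0, 0, 0.16], "spin": -1}]'

```text
time: 61.5
tool_pos: [392.2, -2.8, 200.9]
tcp_rot: [-3.141, 0.001, 3.055]
contact_force: [0.4, -0.4, -0.8]
grip_width: 91.9
finger_force: 0.0
```

Run:
```python
from h import *
print(pose()); w=Cam('wrist'); packs(w); print(w.c['eye']); go([392.9,-3],12,3.075)
```

```text
(array([392.2,  -2.8, 200.9]), array([-3.141e+00,  1.000e-03,  3.055e+00]), array([-0.203,  0.092,  1.845, -0.   ,  1.204, -1.687]))
[580 246  60  39] (array([473.2, 302.3]), 12.4, 67.0, np.float32(2.19))
[197 202  76  78] (array([408.6, -91.5]), 52.9, 68.8, np.float32(0.518))
[295 182  46  70] (array([390.5,  -4.1]), 44.8, 71.9, np.float32(3.074))
[ 16 168 105 108] (array([ 385.2, -266.7]), 103.2, 104.4, np.float32(2.672))
[557  61  83 134] (array([336.8, 286.5]), 55.7, 118.6, np.float32(2.618))
[309.22956614   3.47861599 387.10828017]
shift [-0.025 -0.003  2.344] yaw 3.059 spin10 -0.162
```

jog_arm --targets '[{"xyz": [0.005, -0.012, 0.3], "spin": -0.15}, {"xyz": [0, 0, 0.3], "spin": 0}, {"xyz": [0, 0, 0.3], "spin": 0}, {"xyz": [0, 0, 0.3], "spin": 0}, {"xyz": [0, 0, 0.3], "spin": 0}, {"xyz": [0, 0, 0.3], "spin": 0}, {"xyz": [0, 0, 0.25], "spin": 0}, {"xyz": [0, 0, 0.15], "spin": 0}, {"xyz": [0, 0, 0.1], "spin": 0}, {"xyz": [0, 0, 0.06], "spin": 0}]'

```text
time: 62.8
tool_pos: [392.3, -3.3, 12.2]
tcp_rot: [-3.141, 0.001, 3.067]
contact_force: [1.2, -0.2, 0.1]
grip_width: 91.7
finger_force: 0.0
```

jog_arm --targets '[{"xyz": [0, 0, 0], "spin": 0}, {"xyz": [0, 0, 0], "spin": 0}, {"xyz": [0, 0, 0], "spin": 0}, {"xyz": [0, 0, 0], "spin": 0}, {"xyz": [0, 0, 0], "spin": 0}, {"xyz": [0, 0, 0], "spin": 0}, {"xyz": [0, 0, 0], "spin": 0}, {"xyz": [0, 0, 0], "spin": 0}, {"xyz": [0, 0, 0], "spin": 0}, {"xyz": [0, 0, 0], "spin": 0}]' --gripper 0

```text
time: 64.05
tool_pos: [392.1, -3.1, 12.1]
tcp_rot: [-3.142, 0.0, 3.068]
contact_force: [0.9, 0.4, 0.8]
grip_width: 0.4
finger_force: 0.0
```

jog_arm --targets '[{"xyz": [0, 0, -0.3], "spin": 0}, {"xyz": [0, 0, -0.5], "spin": 0}, {"xyz": [0, 0, -0.5], "spin": 0}, {"xyz": [0, 0, -0.5], "spin": 0}, {"xyz": [0, 0, -0.5], "spin": 0}, {"xyz": [0, 0, 0], "spin": 0}, {"xyz": [0, 0, 0], "spin": 0}, {"xyz": [0, 0, 0], "spin": 0}, {"xyz": [0, 0, 0], "spin": 0}, {"xyz": [0, 0, 0], "spin": 0}]'

```text
time: 65.3
tool_pos: [391.9, -3.1, 195.6]
tcp_rot: [3.142, -0.001, 3.068]
contact_force: [-0.1, -0.4, -0.2]
grip_width: 0.0
finger_force: 0.0
```

Run:
```python
from h import *
print(pose()); w=Cam('wrist'); packs(w); print(w.c['eye'].round()); print(w.proj([[392.2,-3,z] for z in (200,210,220,230,30,0)]).round(1).tolist())
g=cv2.cvtColor(w.img,cv2.COLOR_BGR2GRAY)
for y in range(270,330,3): print(y,g[y,296:342:2].tolist())
```

```text
(array([391.9,  -3.1, 195.6]), array([ 3.142e+00, -1.000e-03,  3.068e+00]), array([-0.204,  0.098,  1.853, -0.   ,  1.191, -1.701]))
[196 202  76  79] (array([408.3, -91.4]), 52.6, 68.3, np.float32(0.515))
[296 184  46  70] (array([390.4,  -4. ]), 45.0, 71.1, np.float32(3.069))
[ 11 166 107 109] (array([ 385.7, -266.2]), 102.8, 103.9, np.float32(2.682))
[560  70  80 130] (array([339. , 285.1]), 55.8, 113.8, np.float32(2.62))
[309.   2. 382.]
[[320.4, 291.6], [320.5, 299.5], [320.6, 308.2], [320.8, 317.9], [319.6, 221.2], [319.5, 214.8]]
270 [143, 147, 145, 143, 145, 144, 145, 144, 146, 146, 145, 143, 144, 147, 146, 146, 142, 139, 142, 147, 169, 194, 153]
273 [138, 137, 137, 137, 140, 140, 144, 147, 146, 145, 141, 145, 148, 147, 146, 147, 144, 144, 147, 153, 196, 196, 171]
276 [140, 142, 142, 145, 146, 144, 145, 146, 144, 141, 143, 144, 146, 147, 150, 148, 145, 146, 149, 170, 195, 195, 152]
279 [143, 147, 148, 149, 147, 145, 148, 146, 142, 140, 144, 145, 147, 145, 146, 146, 141, 142, 154, 197, 195, 197, 149]
282 [146, 149, 147, 147, 145, 147, 149, 147, 145, 147, 149, 147, 147, 147, 14
[... 866 characters left out ...]
 80, 80, 80, 80, 80, 81]
309 [81, 80, 80, 80, 80, 80, 80, 82, 80, 10, 11, 87, 30, 15, 41, 81, 80, 81, 79, 82, 81, 79, 81]
312 [74, 73, 74, 74, 74, 74, 73, 81, 81, 13, 8, 90, 28, 11, 38, 82, 73, 72, 73, 74, 73, 74, 74]
315 [15, 13, 13, 13, 16, 14, 14, 79, 80, 12, 10, 85, 28, 12, 29, 82, 29, 16, 15, 17, 16, 13, 15]
318 [18, 16, 20, 19, 18, 18, 13, 80, 79, 7, 12, 89, 28, 11, 29, 84, 28, 11, 18, 16, 17, 15, 15]
321 [14, 12, 16, 19, 13, 17, 15, 81, 66, 10, 9, 87, 27, 16, 27, 83, 28, 17, 16, 16, 17, 17, 20]
324 [18, 16, 15, 17, 13, 15, 17, 82, 65, 15, 15, 85, 26, 11, 26, 82, 28, 13, 17, 15, 16, 19, 19]
327 [18, 13, 16, 18, 18, 16, 15, 81, 66, 18, 12, 88, 29, 11, 25, 83, 29, 15, 15, 17, 19, 16, 18]
```

The fingers closed without touching the pack. The fingertip rows in the image, and the earlier blade miss at 28 mm overlap, show the fingers really end about 30 mm behind the reported TCP. So I'll grasp with the TCP reading about -17.

jog_arm --targets '[{"xyz": [0.003, -0.01, 0], "spin": 0}, {"xyz": [0, 0, 0], "spin": 0}, {"xyz": [0, 0, 0.2], "spin": 0}, {"xyz": [0, 0, 0.35], "spin": 0}, {"xyz": [0, 0, 0.35], "spin": 0}, {"xyz": [0, 0, 0.35], "spin": 0}, {"xyz": [0, 0, 0.35], "spin": 0}, {"xyz": [0, 0, 0.35], "spin": 0}, {"xyz": [0, 0, 0.25], "spin": 0}, {"xyz": [0, 0, 0.1], "spin": 0}]' --gripper 100

```text
time: 66.6
tool_pos: [391.3, -3.9, 11.3]
tcp_rot: [3.141, -0.002, 3.068]
contact_force: [0.0, 0.5, -0.1]
grip_width: 90.9
finger_force: 0.0
```

jog_arm --targets '[{"xyz": [0, 0, 0.07], "spin": 0}, {"xyz": [0, 0, 0.07], "spin": 0}, {"xyz": [0, 0, 0.07], "spin": 0}, {"xyz": [0, 0, 0.07], "spin": 0}, {"xyz": [0, 0, 0.06], "spin": 0}, {"xyz": [0, 0, 0], "spin": 0}, {"xyz": [0, 0, 0], "spin": 0}, {"xyz": [0, 0, 0], "spin": 0}, {"xyz": [0, 0, 0], "spin": 0}, {"xyz": [0, 0, 0], "spin": 0}]'

```text
time: 67.85
tool_pos: [391.8, -3.9, -15.0]
tcp_rot: [-3.141, 0.0, 3.068]
contact_force: [0.5, 0.3, -0.2]
grip_width: 91.8
finger_force: 0.0
```

jog_arm --targets '[{"xyz": [0, 0, 0], "spin": 0}, {"xyz": [0, 0, 0], "spin": 0}, {"xyz": [0, 0, 0], "spin": 0}, {"xyz": [0, 0, 0], "spin": 0}, {"xyz": [0, 0, 0], "spin": 0}, {"xyz": [0, 0, 0], "spin": 0}, {"xyz": [0, 0, 0], "spin": 0}, {"xyz": [0, 0, 0], "spin": 0}, {"xyz": [0, 0, 0], "spin": 0}, {"xyz": [0, 0, 0], "spin": 0}]' --gripper 0

```text
time: 69.1
tool_pos: [391.8, -3.9, -15.1]
tcp_rot: [-3.142, 0.0, 3.068]
contact_force: [0.7, 0.6, -0.2]
grip_width: 45.8
finger_force: 30.0
```

jog_arm --targets '[{"xyz": [0, 0, -0.1], "spin": 0}, {"xyz": [0, 0, -0.3], "spin": 0}, {"xyz": [0, 0, -0.3], "spin": 0}, {"xyz": [0, 0, -0.3], "spin": 0}, {"xyz": [0, 0, -0.3], "spin": 0}, {"xyz": [0, 0, 0], "spin": 1}, {"xyz": [0, 0, 0], "spin": 1}, {"xyz": [0, 0, 0], "spin": 1}, {"xyz": [0, 0, 0], "spin": 1}, {"xyz": [0, 0, 0], "spin": 1}]'

```text
time: 70.35
tool_pos: [391.5, -3.9, 89.3]
tcp_rot: [-3.141, 0.0, 2.564]
contact_force: [-0.6, -0.4, -1.6]
grip_width: 45.8
finger_force: 30.0
```

jog_arm --targets '[{"xyz": [0, 0, 0], "spin": 1}, {"xyz": [0, 0, 0], "spin": 1}, {"xyz": [0, 0, 0], "spin": 1}, {"xyz": [0, 0, 0], "spin": 0.8}, {"xyz": [0, 0, 0], "spin": 0}, {"xyz": [0, 0, 0], "spin": 0}, {"xyz": [0, 0, 0], "spin": 0}, {"xyz": [0, 0, 0], "spin": 0}, {"xyz": [0, 0, 0], "spin": 0}, {"xyz": [0, 0, 0], "spin": 0}]'

```text
time: 71.6
tool_pos: [391.7, -3.9, 88.9]
tcp_rot: [-3.142, 0.0, 2.188]
contact_force: [-0.2, -0.2, -1.2]
grip_width: 46.0
finger_force: 30.0
```

Run:
```python
from h import *
print(pose(),bot.get_obs()['grip_width']); go([505.2,357.5],None,2.188)
```

```text
(array([391.7,  -3.9,  88.9]), array([-3.142,  0.   ,  2.188]), array([-0.206,  0.243,  2.021, -0.   ,  0.877, -0.823])) 45.973636999177295
shift [ 2.864  3.771 -0.   ] yaw 2.188 spin10 -0.001
```

jog_arm --targets '[{"xyz": [0.286, 0.377, 0], "spin": 0}, {"xyz": [0.286, 0.377, 0], "spin": 0}, {"xyz": [0.286, 0.377, 0], "spin": 0}, {"xyz": [0.286, 0.377, 0], "spin": 0}, {"xyz": [0.286, 0.377, 0], "spin": 0}, {"xyz": [0.286, 0.377, 0], "spin": 0}, {"xyz": [0.286, 0.377, 0], "spin": 0}, {"xyz": [0.286, 0.377, 0], "spin": 0}, {"xyz": [0.286, 0.377, 0], "spin": 0}, {"xyz": [0.286, 0.377, 0], "spin": 0}]'

```text
time: 72.85
tool_pos: [505.5, 358.4, 88.5]
tcp_rot: [-3.141, 0.0, 2.188]
contact_force: [1.0, -0.2, -1.2]
grip_width: 45.3
finger_force: 30.0
```

jog_arm --targets '[{"xyz": [0.004, 0.001, 0.2], "spin": 0}, {"xyz": [0, 0, 0.3], "spin": 0}, {"xyz": [0, 0, 0.3], "spin": 0}, {"xyz": [0, 0, 0.1], "spin": 0}, {"xyz": [0, 0, 0], "spin": 0}, {"xyz": [0, 0, 0], "spin": 0}, {"xyz": [0, 0, 0], "spin": 0}, {"xyz": [0, 0, 0], "spin": 0}, {"xyz": [0, 0, 0], "spin": 0}, {"xyz": [0, 0, 0], "spin": 0}]'

```text
time: 74.1
tool_pos: [505.2, 357.5, 17.0]
tcp_rot: [3.142, 0.0, 2.188]
contact_force: [-0.2, -0.2, -1.0]
grip_width: 45.6
finger_force: 30.0
```

Run:
```python
from h import *
print(pose(),bot.get_obs()['grip_width']); go([505.2,357.5],-6,2.188)
w=Cam('wrist'); g=cv2.cvtColor(w.img,cv2.COLOR_BGR2GRAY)
m=(g<75).astype('uint8'); m[285:]=0
for c in cv2.findContours(m,cv2.RETR_EXTERNAL,cv2.CHAIN_APPROX_NONE)[0]:
    if cv2.contourArea(c)>500: print(cv2.boundingRect(c),rect(w.cast(c[:,0],18)))
```

```text
(array([505.2, 357.5,  17. ]), array([3.142, 0.   , 2.188]), array([ 0.492,  0.693,  1.463, -0.   ,  0.986, -0.125])) 45.60674631221371
shift [ 0.    -0.     0.287] yaw 2.188 spin10 -0.001
(264, 223, 109, 62) (array([493.1, 372.8]), 35.2, 59.8, np.float32(0.618))
(0, 135, 98, 150) (array([368.1, 303. ]), 51.7, 82.3, np.float32(1.926))
```

Lower in the pocket slowly.

jog_arm --targets '[{"xyz": [0, 0, 0.06], "spin": 0}, {"xyz": [0, 0, 0.05], "spin": 0}, {"xyz": [0, 0, 0.03], "spin": 0}, {"xyz": [0, 0, 0.03], "spin": 0}, {"xyz": [0, 0, 0.03], "spin": 0}, {"xyz": [0, 0, 0.02], "spin": 0}, {"xyz": [0, 0, 0.02], "spin": 0}, {"xyz": [0, 0, 0.02], "spin": 0}, {"xyz": [0, 0, 0.01], "spin": 0}, {"xyz": [0, 0, 0.01], "spin": 0}]'

```text
time: 75.4
tool_pos: [505.3, 357.5, -5.5]
tcp_rot: [3.142, 0.0, 2.188]
contact_force: [0.6, -0.0, -1.8]
grip_width: 45.4
finger_force: 30.0
```

jog_arm --targets '[{"xyz": [0, 0, 0.01], "spin": 0}, {"xyz": [0, 0, 0.01], "spin": 0}, {"xyz": [0, 0, 0], "spin": 0}, {"xyz": [0, 0, 0], "spin": 0}, {"xyz": [0, 0, 0], "spin": 0}, {"xyz": [0, 0, 0], "spin": 0}, {"xyz": [0, 0, 0], "spin": 0}, {"xyz": [0, 0, 0], "spin": 0}, {"xyz": [0, 0, 0], "spin": 0}, {"xyz": [0, 0, 0], "spin": 0}]'

```text
time: 76.65
tool_pos: [505.3, 357.5, -7.0]
tcp_rot: [3.142, 0.0, 2.188]
contact_force: [-1.1, -0.7, 1.2]
grip_width: 45.9
finger_force: 30.0
```

jog_arm --targets '[{"xyz": [0, 0, 0], "spin": 0}, {"xyz": [0, 0, 0], "spin": 0}, {"xyz": [0, 0, 0], "spin": 0}, {"xyz": [0, 0, 0], "spin": 0}, {"xyz": [0, 0, -0.05], "spin": 0}, {"xyz": [0, 0, -0.2], "spin": 0}, {"xyz": [0, 0, -0.7], "spin": 0}, {"xyz": [0, 0, -0.7], "spin": 0}, {"xyz": [0, 0, -0.7], "spin": 0}, {"xyz": [0, 0, -0.7], "spin": 0}]' --gripper 100

```text
time: 77.9
tool_pos: [505.0, 357.4, 240.4]
tcp_rot: [3.14, 0.0, 2.188]
contact_force: [0.6, 0.6, 0.4]
grip_width: 92.2
finger_force: 0.0
```

Run:
```python
from h import *
print(pose()); w=Cam('wrist'); packs(w); print(w.c['eye'].round(), w.proj([[505.2,357.5,38]]))
g=cv2.cvtColor(w.img,cv2.COLOR_BGR2GRAY); m=(g<62).astype('uint8'); m[285:]=0
for c in cv2.findContours(m,cv2.RETR_EXTERNAL,cv2.CHAIN_APPROX_NONE)[0]:
    if cv2.contourArea(c)>500: print('z38',cv2.boundingRect(c),rect(w.cast(c[:,0],38)))
go([412,-94],None,3.657)
```

```text
(array([505. , 357.4, 240.4]), array([3.14 , 0.   , 2.188]), array([ 0.492,  0.493,  1.171, -0.   ,  1.476, -0.125]))
[299 254  42  31] (array([546.3, 300.1]), 38.1, 48.9, np.float32(0.617))
[298 177  44  67] (array([505.3, 357.2]), 48.6, 75.7, np.float32(2.187))
[113 103  94 115] (array([335.6, 300.6]), 43.7, 123.7, np.float32(2.617))
[469   0  69  36] (array([538.3, 612.5]), 29.2, 64.6, np.float32(0.614))
[456. 424. 427.] [[319.19674974 212.16499068]]
z38 (299, 254, 42, 31) (array([544.5, 302.5]), 37.4, 47.9, np.float32(0.617))
z38 (298, 177, 44, 67) (array([504.3, 358.5]), 47.6, 74.1, np.float32(2.187))
z38 (113, 103, 94, 115) (array([338. , 303.1]), 42.8, 121.2, np.float32(2.617))
z38 (469, 0, 69, 36) (array([536.6, 608.7]), 28.6, 63.3, np.float32(0.614))
shift [-3.925 -4.25  -0.056] yaw 2.188 spin10 -14.691
```

Pack A sits square and centred in pocket 2. Next, pack B.

jog_arm --targets '[{"xyz": [-0.392, -0.425, 0], "spin": 0}, {"xyz": [-0.392, -0.425, 0], "spin": 0}, {"xyz": [-0.392, -0.425, 0], "spin": 0}, {"xyz": [-0.392, -0.425, 0], "spin": 0}, {"xyz": [-0.392, -0.425, 0], "spin": 0}, {"xyz": [-0.392, -0.425, 0], "spin": 0}, {"xyz": [-0.392, -0.425, 0], "spin": 0}, {"xyz": [-0.392, -0.425, 0], "spin": 0}, {"xyz": [-0.392, -0.425, 0], "spin": 0}, {"xyz": [-0.392, -0.425, 0], "spin": 0}]'

```text
time: 79.2
tool_pos: [408.9, -96.4, 238.0]
tcp_rot: [3.14, 0.002, 2.188]
contact_force: [0.2, -0.4, -0.2]
grip_width: 91.6
finger_force: 0.0
```

jog_arm --targets '[{"xyz": [0, 0, 0], "spin": -1}, {"xyz": [0, 0, 0], "spin": -1}, {"xyz": [0, 0, 0], "spin": -1}, {"xyz": [0, 0, 0], "spin": -1}, {"xyz": [0, 0, 0], "spin": -1}, {"xyz": [0, 0, 0], "spin": -1}, {"xyz": [0, 0, 0], "spin": -1}, {"xyz": [0, 0, 0], "spin": -1}, {"xyz": [0, 0, 0], "spin": -1}, {"xyz": [0, 0, 0], "spin": -1}]'

```text
time: 80.45
tool_pos: [409.3, -95.0, 237.9]
tcp_rot: [-3.141, 0.001, -3.092]
contact_force: [0.2, 0.2, -0.5]
grip_width: 91.8
finger_force: 0.0
```

jog_arm --targets '[{"xyz": [0, 0, 0], "spin": -1}, {"xyz": [0, 0, 0], "spin": -1}, {"xyz": [0, 0, 0], "spin": -1}, {"xyz": [0, 0, 0], "spin": -1}, {"xyz": [0, 0, 0.1], "spin": -0.7}, {"xyz": [0, 0, 0.2], "spin": 0}, {"xyz": [0, 0, 0.2], "spin": 0}, {"xyz": [0, 0, 0], "spin": 0}, {"xyz": [0, 0, 0], "spin": 0}, {"xyz": [0, 0, 0], "spin": 0}]'

```text
time: 81.7
tool_pos: [409.8, -95.2, 197.8]
tcp_rot: [-3.14, 0.001, -2.625]
contact_force: [0.3, 0.1, -1.7]
grip_width: 92.0
finger_force: 0.0
```

Run:
```python
from h import *
print(pose()); w=Cam('wrist'); packs(w); print(w.c['eye']); go([412,-94],-16,.515)
```

```text
(array([409.8, -95.2, 197.8]), array([-3.140e+00,  1.000e-03, -2.625e+00]), array([-0.411,  0.149,  1.787, -0.   ,  1.204, -2.498]))
[ 36 261  81  24] (array([ 587.5, -292.6]), 26.2, 88.6, np.float32(2.088))
[297 184  45  69] (array([408.7, -96.4]), 44.8, 70.8, np.float32(0.51))
[173  69  57  78] (array([ 376.4, -238.4]), 47.2, 68.5, np.float32(0.262))
[ 0  0 33 87] (array([ 405.4, -403.7]), 27.5, 71.9, np.float32(0.247))
[ 337.22379175 -136.66683002  383.97153518]
shift [-2.90e-02  1.00e-03  2.67e+00] yaw -2.625 spin10 0.012
```

jog_arm --targets '[{"xyz": [0.009, -0.006, 0.3], "spin": 0.05}, {"xyz": [0, 0, 0.35], "spin": 0}, {"xyz": [0, 0, 0.35], "spin": 0}, {"xyz": [0, 0, 0.35], "spin": 0}, {"xyz": [0, 0, 0.35], "spin": 0}, {"xyz": [0, 0, 0.35], "spin": 0}, {"xyz": [0, 0, 0.25], "spin": 0}, {"xyz": [0, 0, 0.1], "spin": 0}, {"xyz": [0, 0, 0], "spin": 0}, {"xyz": [0, 0, 0], "spin": 0}]'

```text
time: 83.0
tool_pos: [409.6, -96.1, 5.7]
tcp_rot: [-3.14, 0.001, -2.63]
contact_force: [-0.1, 0.8, 0.1]
grip_width: 91.8
finger_force: 0.0
```

jog_arm --targets '[{"xyz": [0, 0, 0.07], "spin": 0}, {"xyz": [0, 0, 0.07], "spin": 0}, {"xyz": [0, 0, 0.07], "spin": 0}, {"xyz": [0, 0, 0.05], "spin": 0}, {"xyz": [0, 0, 0], "spin": 0}, {"xyz": [0, 0, 0], "spin": 0}, {"xyz": [0, 0, 0], "spin": 0}, {"xyz": [0, 0, 0], "spin": 0}, {"xyz": [0, 0, 0], "spin": 0}, {"xyz": [0, 0, 0], "spin": 0}]'

```text
time: 84.25
tool_pos: [409.0, -95.8, -15.8]
tcp_rot: [-3.141, -0.0, -2.63]
contact_force: [0.0, 1.4, -0.5]
grip_width: 91.9
finger_force: 0.0
```

jog_arm --targets '[{"xyz": [0, 0, 0], "spin": 0}, {"xyz": [0, 0, 0], "spin": 0}, {"xyz": [0, 0, 0], "spin": 0}, {"xyz": [0, 0, 0], "spin": 0}, {"xyz": [0, 0, 0], "spin": 0}, {"xyz": [0, 0, 0], "spin": 0}, {"xyz": [0, 0, 0], "spin": 0}, {"xyz": [0, 0, 0], "spin": 0}, {"xyz": [0, 0, 0], "spin": 0}, {"xyz": [0, 0, 0], "spin": 0}]' --gripper 0

```text
time: 85.5
tool_pos: [409.0, -95.8, -15.9]
tcp_rot: [-3.142, -0.0, -2.63]
contact_force: [-0.6, 0.8, -0.0]
grip_width: 45.8
finger_force: 30.0
```

jog_arm --targets '[{"xyz": [0, 0, -0.1], "spin": 0}, {"xyz": [0, 0, -0.3], "spin": 0}, {"xyz": [0, 0, -0.4], "spin": 0}, {"xyz": [0, 0, -0.5], "spin": 0}, {"xyz": [0, 0, -0.5], "spin": 0}, {"xyz": [0, 0, -0.4], "spin": 0}, {"xyz": [0, 0, 0], "spin": 1}, {"xyz": [0, 0, 0], "spin": 1}, {"xyz": [0, 0, 0], "spin": 1}, {"xyz": [0, 0, 0], "spin": 1}]'

```text
time: 86.75
tool_pos: [408.7, -95.6, 160.5]
tcp_rot: [-3.141, -0.0, -3.034]
contact_force: [0.4, 0.2, -1.2]
grip_width: 45.7
finger_force: 30.0
```

jog_arm --targets '[{"xyz": [0, 0, 0], "spin": 1}, {"xyz": [0, 0, 0], "spin": 1}, {"xyz": [0, 0, 0], "spin": 1}, {"xyz": [0, 0, 0], "spin": 1}, {"xyz": [0, 0, 0], "spin": 1}, {"xyz": [0, 0, 0], "spin": 1}, {"xyz": [0, 0, 0], "spin": 1}, {"xyz": [0, 0, 0], "spin": 1}, {"xyz": [0, 0, 0], "spin": 1}, {"xyz": [0, 0, 0], "spin": 1}]'

```text
time: 88.0
tool_pos: [408.7, -95.6, 160.5]
tcp_rot: [-3.141, -0.0, 2.25]
contact_force: [0.4, 0.3, -1.6]
grip_width: 45.6
finger_force: 30.0
```

jog_arm --targets '[{"xyz": [0, 0, 0], "spin": 0.65}, {"xyz": [0, 0, 0], "spin": 0}, {"xyz": [0, 0, 0], "spin": 0}, {"xyz": [0, 0, 0], "spin": 0}, {"xyz": [0, 0, 0], "spin": 0}, {"xyz": [0, 0, 0], "spin": 0}, {"xyz": [0, 0, 0], "spin": 0}, {"xyz": [0, 0, 0], "spin": 0}, {"xyz": [0, 0, 0], "spin": 0}, {"xyz": [0, 0, 0], "spin": 0}]'

```text
time: 89.25
tool_pos: [409.0, -95.8, 160.1]
tcp_rot: [-3.142, 0.0, 2.188]
contact_force: [0.2, -0.2, -1.6]
grip_width: 45.3
finger_force: 30.0
```

Run:
```python
from h import *
print(pose(),bot.get_obs()['grip_width']); go([611.8,207.2],None,2.188)
```

```text
(array([409. , -95.8, 160.1]), array([-3.142,  0.   ,  2.188]), array([-0.413,  0.19 ,  1.85 , -0.   ,  1.102, -1.03 ])) 45.267020995750855
shift [ 1.622  4.259 -0.   ] yaw 2.188 spin10 -0.002
```

jog_arm --targets '[{"xyz": [0.162, 0.426, 0], "spin": 0}, {"xyz": [0.162, 0.426, 0], "spin": 0}, {"xyz": [0.162, 0.426, 0], "spin": 0}, {"xyz": [0.162, 0.426, 0], "spin": 0}, {"xyz": [0.162, 0.426, 0], "spin": 0}, {"xyz": [0.162, 0.426, 0], "spin": 0}, {"xyz": [0.162, 0.426, 0], "spin": 0}, {"xyz": [0.162, 0.426, 0], "spin": 0}, {"xyz": [0.162, 0.426, 0], "spin": 0}, {"xyz": [0.164, 0.425, 0], "spin": 0}]'

```text
time: 90.5
tool_pos: [612.3, 208.2, 159.8]
tcp_rot: [-3.141, -0.0, 2.188]
contact_force: [0.7, 0.2, -0.2]
grip_width: 45.6
finger_force: 30.0
```

jog_arm --targets '[{"xyz": [0, 0, 0.3], "spin": 0}, {"xyz": [0, 0, 0.4], "spin": 0}, {"xyz": [0, 0, 0.4], "spin": 0}, {"xyz": [0, 0, 0.4], "spin": 0}, {"xyz": [0, 0, 0.25], "spin": 0}, {"xyz": [0, 0, 0.05], "spin": 0}, {"xyz": [0, 0, 0], "spin": 0}, {"xyz": [0, 0, 0], "spin": 0}, {"xyz": [0, 0, 0], "spin": 0}, {"xyz": [0, 0, 0], "spin": 0}]'

```text
time: 91.75
tool_pos: [612.0, 207.3, 16.7]
tcp_rot: [3.141, 0.0, 2.188]
contact_force: [-0.1, -0.5, -1.7]
grip_width: 45.6
finger_force: 30.0
```

Run:
```python
from h import *
print(pose(),bot.get_obs()['grip_width']); go([611.8,207.2],-6,2.188)
```

```text
(array([612. , 207.3,  16.7]), array([3.141, 0.   , 2.188]), array([ 0.208,  0.735,  1.375, -0.   ,  1.031, -0.409])) 45.61554168401075
shift [ 0.001 -0.003  0.283] yaw 2.188 spin10 -0.002
```

jog_arm --targets '[{"xyz": [0, -0.002, 0.06], "spin": 0}, {"xyz": [0, 0, 0.05], "spin": 0}, {"xyz": [0, 0, 0.03], "spin": 0}, {"xyz": [0, 0, 0.03], "spin": 0}, {"xyz": [0, 0, 0.03], "spin": 0}, {"xyz": [0, 0, 0.03], "spin": 0}, {"xyz": [0, 0, 0.02], "spin": 0}, {"xyz": [0, 0, 0.02], "spin": 0}, {"xyz": [0, 0, 0.01], "spin": 0}, {"xyz": [0, 0, 0.01], "spin": 0}]'

```text
time: 93.0
tool_pos: [610.8, 208.8, -4.3]
tcp_rot: [3.141, -0.002, 2.188]
contact_force: [-11.6, 3.8, 22.5]
grip_width: 45.6
finger_force: 30.0
```

jog_arm --targets '[{"xyz": [0, 0, 0.008], "spin": 0}, {"xyz": [0, 0, 0.008], "spin": 0}, {"xyz": [0, 0, 0], "spin": 0}, {"xyz": [0, 0, 0], "spin": 0}, {"xyz": [0, 0, 0], "spin": 0}, {"xyz": [0, 0, 0], "spin": 0}, {"xyz": [0, 0, 0], "spin": 0}, {"xyz": [0, 0, 0], "spin": 0}, {"xyz": [0, 0, 0], "spin": 0}, {"xyz": [0, 0, 0], "spin": 0}]'

```text
time: 94.25
tool_pos: [610.8, 208.8, -4.3]
tcp_rot: [3.14, -0.001, 2.188]
contact_force: [-13.5, 3.5, 26.2]
grip_width: 45.6
finger_force: 30.0
```

jog_arm --targets '[{"xyz": [0, 0, -0.1], "spin": 0}, {"xyz": [0, 0, -0.1], "spin": 0}, {"xyz": [0.026, -0.01, 0], "spin": 0}, {"xyz": [0, 0, 0], "spin": 0}, {"xyz": [0, 0, 0.05], "spin": 0}, {"xyz": [0, 0, 0.05], "spin": 0}, {"xyz": [0, 0, 0.03], "spin": 0}, {"xyz": [0, 0, 0.02], "spin": 0}, {"xyz": [0, 0, 0], "spin": 0}, {"xyz": [0, 0, 0], "spin": 0}]'

```text
time: 95.5
tool_pos: [609.6, 208.3, -4.1]
tcp_rot: [-3.141, -0.0, 2.188]
contact_force: [-3.4, -1.2, 4.3]
grip_width: 45.9
finger_force: 30.0
```

jog_arm --targets '[{"xyz": [0, 0, 0.01], "spin": 0}, {"xyz": [0, 0, 0.01], "spin": 0}, {"xyz": [0, 0, 0.01], "spin": 0}, {"xyz": [0, 0, 0.01], "spin": 0}, {"xyz": [0, 0, 0], "spin": 0}, {"xyz": [0, 0, 0], "spin": 0}, {"xyz": [0, 0, 0], "spin": 0}, {"xyz": [0, 0, 0], "spin": 0}, {"xyz": [0, 0, 0], "spin": 0}, {"xyz": [0, 0, 0], "spin": 0}]'

```text
time: 96.75
tool_pos: [609.7, 208.4, -4.3]
tcp_rot: [3.141, 0.001, 2.188]
contact_force: [-9.9, -2.5, 23.0]
grip_width: 46.0
finger_force: 30.0
```

Run:
```python
from h import *
print(pose(),bot.get_obs()['contact_force'],bot.get_obs()['moment'])
```

```text
(array([609.7, 208.4,  -4.3]), array([3.141e+00, 1.000e-03, 2.188e+00]), array([ 0.211,  0.759,  1.395, -0.   ,  0.987, -0.406])) [-9.89145436 -2.46363174 23.0319139 ] [-0.59058448  1.7273024  -0.09551404]
```

The stop with a -x push is most likely the gripper body meeting the tape dispenser, since the pack is already inside the pocket. I'll back off slightly, recentre and release from there.

jog_arm --targets '[{"xyz": [0, 0, -0.02], "spin": 0}, {"xyz": [0, 0, -0.02], "spin": 0}, {"xyz": [0, 0, -0.01], "spin": 0}, {"xyz": [-0.013, 0.003, 0], "spin": 0}, {"xyz": [-0.01, 0.003, 0], "spin": 0}, {"xyz": [0, 0, 0], "spin": 0}, {"xyz": [0, 0, 0], "spin": 0}, {"xyz": [0, 0, 0], "spin": 0}, {"xyz": [0, 0, 0], "spin": 0}, {"xyz": [0, 0, 0], "spin": 0}]'

```text
time: 98.0
tool_pos: [611.4, 207.1, -3.6]
tcp_rot: [3.141, 0.0, 2.188]
contact_force: [-0.6, 1.0, 0.3]
grip_width: 45.7
finger_force: 30.0
```

Run:
```python
from h import *
print(pose(),bot.get_obs()['contact_force']); w=Cam('wrist'); t=Cam('top'); g=cv2.cvtColor(t.img,cv2.COLOR_BGR2GRAY)
m=(g<60).astype('uint8')
n,l,st,ce=cv2.connectedComponentsWithStats(m)
for i in range(1,n):
    if st[i,4]>60 and 150<ce[i][0]<230 and 150<ce[i][1]<300: print(ce[i].round(1),st[i], t.cast(ce[i],40).round())
```

```text
(array([611.4, 207.1,  -3.6]), array([3.141, 0.   , 2.188]), array([ 0.208,  0.76 ,  1.39 , -0.   ,  0.992, -0.409])) [-0.58665508  0.96635895  0.2909656 ]
[177.8 176.5] [168 166  18  23 269] [[755. 308.]]
```

jog_arm --targets '[{"xyz": [0, 0, 0], "spin": 0}, {"xyz": [0, 0, 0], "spin": 0}, {"xyz": [0, 0, 0], "spin": 0}, {"xyz": [0, 0, 0], "spin": 0}, {"xyz": [0, 0, -0.05], "spin": 0}, {"xyz": [0, 0, -0.2], "spin": 0}, {"xyz": [0, 0, -0.7], "spin": 0}, {"xyz": [0, 0, -0.7], "spin": 0}, {"xyz": [0, 0, -0.7], "spin": 0}, {"xyz": [0, 0, -0.7], "spin": 0}]' --gripper 100

```text
time: 99.35
tool_pos: [611.0, 207.1, 244.0]
tcp_rot: [3.14, 0.001, 2.188]
contact_force: [1.4, -1.0, -0.8]
grip_width: 91.7
finger_force: 0.0
```

jog_arm --targets '[{"xyz": [-0.3, 0, -0.3], "spin": 0}, {"xyz": [-0.3, 0, -0.3], "spin": 0}, {"xyz": [-0.3, 0, -0.3], "spin": 0}, {"xyz": [0, 0, -0.3], "spin": 0}, {"xyz": [0, 0, 0], "spin": 0}, {"xyz": [0, 0, 0], "spin": 0}, {"xyz": [0, 0, 0], "spin": 0}, {"xyz": [0, 0, 0], "spin": 0}, {"xyz": [0, 0, 0], "spin": 0}, {"xyz": [0, 0, 0], "spin": 0}]'

```text
time: 100.6
tool_pos: [652.9, 148.5, 336.3]
tcp_rot: [-3.141, -0.0, 2.188]
contact_force: [-0.5, 0.4, -0.9]
grip_width: 91.9
finger_force: 0.0
```

Run:
```python
from h import *
print(pose()); w=Cam('wrist'); print(w.c['eye'].round())
g=cv2.cvtColor(w.img,cv2.COLOR_BGR2GRAY); m=(g<62).astype('uint8'); m[285:]=0
for c in cv2.findContours(m,cv2.RETR_EXTERNAL,cv2.CHAIN_APPROX_NONE)[0]:
    if cv2.contourArea(c)>500: print(cv2.boundingRect(c),'z38',rect(w.cast(c[:,0],38)),'z18',rect(w.cast(c[:,0],18))[0])
x,y=w.proj([[611.8,207.2,38]])[0].astype(int); print(x,y)
x2,y2=w.proj([[505.2,357.5,38]])[0].astype(int); print(x2,y2)
a=w.img[y-75:y+75,x-75:x+75]; b=w.img[max(y2-75,0):max(y2-75,0)+150,x2-75:x2+75]; s=Cam('scene').img[290:440,300:520]
f=lambda i:cv2.resize(np.clip(i*1.8,0,255).astype('uint8'),(260,260*i.shape[0]//i.shape[1]) if i is not s else (540,368),interpolation=cv2.INTER_CUBIC)
u=np.vstack([f(a),f(b)])[:520]; v=np.zeros((520,540,3),'uint8'); v[:368]=f(s); cv2.imwrite('pics/end.png',np.hstack([u,v]))
```

```text
(array([652.9, 148.5, 336.3]), array([-3.141, -0.   ,  2.188]), array([ 0.109,  0.598,  0.74 , -0.   ,  1.803, -0.508]))
[605. 215. 523.]
(193, 243, 45, 42) z38 (array([585.6, -18. ]), 56.4, 70.9, np.float32(1.485)) z18 [584.8 -27.6]
(205, 219, 52, 50) z38 (array([592.3,  33.9]), 46.8, 78.4, np.float32(2.974)) z18 [591.8  26.4]
(302, 114, 37, 59) z38 (array([612.6, 206.3]), 46.6, 72.7, np.float32(2.181)) z18 [613.  205.9]
(387, 57, 102, 111) z38 (array([716.1, 325. ]), 59.4, 141.2, np.float32(3.007)) z18 [720.7 329.5]
(300, 35, 40, 63) z38 (array([560.2, 279.7]), 47.4, 68.3, np.float32(2.189)) z18 [558.3 282.4]
(300, 0, 41, 18) z38 (array([525., 330.]), 17.1, 47.1, np.float32(0.618)) z18 [521.7 334.7]
319 142
319 -26
```

View pics/end.png

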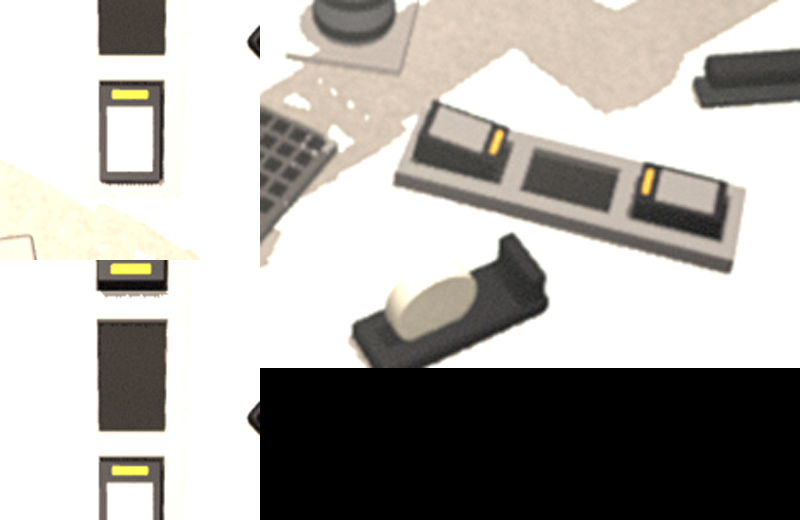

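Pack B sits in pocket 0 and pack A in pocket 2, and the tape has not moved. Next is a numeric height check on both packs, the blade and the cap from the scene view.

Run:
```python
from h import *
s=Cam('scene'); g=cv2.cvtColor(s.img,cv2.COLOR_BGR2GRAY)
def box(c,yaw,a,b,z0,z1):
    u=np.array([np.cos(yaw),np.sin(yaw)]);v=np.array([-u[1],u[0]])
    return s.proj([np.r_[np.array(c)+i*a/2*u+j*b/2*v,z] for i in(-1,1) for j in(-1,1) for z in(z0,z1)])
for n,c in(('p0',(611.8,207.2)),('p2',(505.2,357.5))):
    q=box(c,2.188,70,46,18,38); x0,y0=q.min(0);x1,y1=q.max(0)
    X0,Y0,X1,Y1=[int(round(k)) for k in(x0-6,y0-6,x1+6,y1+6)]
    m=(g[Y0:Y1,X0:X1]<75).astype('uint8'); k,l,st,ce=cv2.connectedComponentsWithStats(m); i=1+st[1:,4].argmax()
    print(n,'pred',np.round([x0,y0,x1,y1],1),'seen',st[i,0]+X0,st[i,1]+Y0,st[i,0]+X0+st[i,2],st[i,1]+Y0+st[i,3])
q=box((559.9,-267.3),1.853,36,10,50,110); print('blade pred',q.min(0).round(1),q.max(0).round(1))
X0,Y0=(q.min(0)-8).astype(int);X1,Y1=(q.max(0)+4).astype(int)
m=(g[Y0:Y1,X0:X1]<75).astype('uint8'); k,l,st,ce=cv2.connectedComponentsWithStats(m); i=1+st[1:,4].argmax(); print('seen',st[i,:4]+[X0,Y0,0,0])
P=s.proj([[379,-247,z] for z in (5,110)]);print('cap axis px',P.round(1).tolist())
```

```text
p0 pred [362.5 333.6 401.4 363.9] seen 362 331 403 365
p2 pred [450.5 355.1 490.4 387.2] seen 450 356 491 389
blade pred [275.4 201.1] [289.6 226.8]
seen [278 203  12  23]
cap axis px [[343.3, 217.8], [343.7, 185.7]]
```

Pack 0's top corner appears about 2.6 px high, so it may not be fully seated. I'll touch it from above with closed fingers, turned away from the tape, and compare with pack 2.

jog_arm --targets '[{"xyz": [0.298, 0, 0], "spin": 0}, {"xyz": [0.298, 0, 0], "spin": 0}, {"xyz": [0.299, 0, 0], "spin": 0}, {"xyz": [0, 0, 0], "spin": 1}, {"xyz": [0, 0, 0], "spin": 1}, {"xyz": [0, 0, 0], "spin": 1}, {"xyz": [0, 0, 0], "spin": 1}, {"xyz": [0, 0, 0], "spin": 1}, {"xyz": [0, 0, 0], "spin": 1}, {"xyz": [0, 0, 0], "spin": 1}]' --gripper 0

```text
time: 102.0
tool_pos: [610.9, 207.8, 336.6]
tcp_rot: [3.141, 0.0, 1.485]
contact_force: [-0.3, 0.2, 0.0]
grip_width: 0.7
finger_force: 0.0
```

jog_arm --targets '[{"xyz": [0, 0, 0.3], "spin": 1}, {"xyz": [0, 0, 0.4], "spin": 1}, {"xyz": [0, 0, 0.4], "spin": 1}, {"xyz": [0, 0, 0.4], "spin": 1}, {"xyz": [0, 0, 0.4], "spin": 1}, {"xyz": [0, 0, 0.4], "spin": 1}, {"xyz": [0, 0, 0.4], "spin": 1}, {"xyz": [0, 0, 0.4], "spin": 1}, {"xyz": [0, 0, 0.4], "spin": 0.7}, {"xyz": [0, 0, 0.1], "spin": 0}]'

```text
time: 103.25
tool_pos: [609.7, 207.3, 46.5]
tcp_rot: [-3.14, 0.004, 0.619]
contact_force: [-0.2, -0.2, 0.5]
grip_width: 0.7
finger_force: 0.0
```

Run:
```python
from h import *
print(pose(),bot.get_obs()['contact_force']); go([611.8,207.2],12,.617)
```

```text
(array([609.7, 207.3,  46.5]), array([-3.14 ,  0.004,  0.619]), array([ 0.209,  0.699,  1.353, -0.   ,  1.093,  1.161])) [-0.16754826 -0.21563482  0.45539816]
shift [0.023 0.017 0.431] yaw 0.619 spin10 0.022
```

jog_arm --targets '[{"xyz": [0.01, 0.01, 0.08], "spin": 0}, {"xyz": [0, 0, 0.08], "spin": 0}, {"xyz": [0, 0, 0.06], "spin": 0}, {"xyz": [0, 0, 0.06], "spin": 0}, {"xyz": [0, 0, 0.04], "spin": 0}, {"xyz": [0, 0, 0.04], "spin": 0}, {"xyz": [0, 0, 0.02], "spin": 0}, {"xyz": [0, 0, 0.02], "spin": 0}, {"xyz": [0, 0, 0.01], "spin": 0}, {"xyz": [0, 0, 0], "spin": 0}]'

```text
time: 104.5
tool_pos: [612.7, 206.6, 15.7]
tcp_rot: [3.142, -0.0, 0.618]
contact_force: [-0.7, 0.2, -0.3]
grip_width: 0.3
finger_force: 0.0
```

jog_arm --targets '[{"xyz": [0, 0, 0.015], "spin": 0}, {"xyz": [0, 0, 0.015], "spin": 0}, {"xyz": [0, 0, 0.01], "spin": 0}, {"xyz": [0, 0, 0.01], "spin": 0}, {"xyz": [0, 0, 0], "spin": 0}, {"xyz": [0, 0, 0], "spin": 0}, {"xyz": [0, 0, 0], "spin": 0}, {"xyz": [0, 0, 0], "spin": 0}, {"xyz": [0, 0, 0], "spin": 0}, {"xyz": [0, 0, 0], "spin": 0}]'

```text
time: 105.75
tool_pos: [613.2, 206.8, 14.4]
tcp_rot: [3.141, -0.002, 0.618]
contact_force: [-5.5, -1.6, 16.5]
grip_width: 0.6
finger_force: 8.1
```

jog_arm --targets '[{"xyz": [0, 0, -0.2], "spin": 0}, {"xyz": [0, 0, -0.3], "spin": 0}, {"xyz": [0, -0.46, 0], "spin": 0}, {"xyz": [0, -0.46, 0], "spin": 0}, {"xyz": [0, -0.46, 0], "spin": 0}, {"xyz": [0, -0.46, 0], "spin": 0}, {"xyz": [0, -0.46, 0.1], "spin": 0}, {"xyz": [0, 0, 0.2], "spin": 0}, {"xyz": [0, 0, 0.15], "spin": 0}, {"xyz": [0, 0, 0.05], "spin": 0}]'

```text
time: 107.0
tool_pos: [506.3, 355.3, 10.4]
tcp_rot: [3.142, 0.002, 0.616]
contact_force: [0.7, 0.1, -0.1]
grip_width: 0.3
finger_force: 0.0
```

jog_arm --targets '[{"xyz": [0, 0, 0.015], "spin": 0}, {"xyz": [0, 0, 0.015], "spin": 0}, {"xyz": [0, 0, 0.01], "spin": 0}, {"xyz": [0, 0, 0.01], "spin": 0}, {"xyz": [0, 0, 0], "spin": 0}, {"xyz": [0, 0, 0], "spin": 0}, {"xyz": [0, 0, 0], "spin": 0}, {"xyz": [0, 0, 0], "spin": 0}, {"xyz": [0, 0, 0], "spin": 0}, {"xyz": [0, 0, 0], "spin": 0}]'

```text
time: 108.25
tool_pos: [506.8, 356.3, 9.5]
tcp_rot: [3.141, -0.002, 0.618]
contact_force: [-1.3, -2.6, 10.1]
grip_width: 0.2
finger_force: 4.9
```

Pack 0 sits about 5 mm higher than pack 2 (contact at 14.5 against 9.7), so its -y end is hanging on the rim. I'll push that end inward with closed fingers.

jog_arm --targets '[{"xyz": [0, 0, -0.2], "spin": 0}, {"xyz": [0, 0, -0.4], "spin": 0}, {"xyz": [0, 0.443, 0], "spin": 0}, {"xyz": [0, 0.443, 0], "spin": 0}, {"xyz": [0, 0.443, 0], "spin": 0}, {"xyz": [0, 0.443, 0], "spin": 0}, {"xyz": [0, 0.443, 0], "spin": 0}, {"xyz": [0, 0.443, 0], "spin": 0}, {"xyz": [0, 0.443, 0], "spin": 0}, {"xyz": [0, 0, 0], "spin": 0}]'

```text
time: 109.5
tool_pos: [651.4, 152.1, 56.4]
tcp_rot: [3.14, -0.001, 0.615]
contact_force: [0.3, 0.9, -0.3]
grip_width: 0.4
finger_force: 0.0
```

Run:
```python
from h import *
p=pose(); print(p); e=np.array([np.cos(2.188),np.sin(2.188)]); d=p[0][:2]-[611.8,207.2]; print('s',d@e,'t',d@[e[1],-e[0]])
t=Cam('top'); s=Cam('scene')
```

```text
(array([651.4, 152.1,  56.4]), array([ 3.14e+00, -1.00e-03,  6.15e-01]), array([ 0.115,  0.727,  1.265, -0.   ,  1.148,  1.071]))
s -67.85283008064518 t 0.4042895584785143
```

jog_arm --targets '[{"xyz": [0, 0, 0.2], "spin": 0}, {"xyz": [0, 0, 0.2], "spin": 0}, {"xyz": [0, 0, 0.2], "spin": 0}, {"xyz": [0, 0, 0.08], "spin": 0}, {"xyz": [0, -0.04, 0], "spin": 0}, {"xyz": [0, -0.03, 0], "spin": 0}, {"xyz": [0, -0.03, 0], "spin": 0}, {"xyz": [0, -0.02, 0], "spin": 0}, {"xyz": [0, 0, 0], "spin": 0}, {"xyz": [0, 0, 0], "spin": 0}]'

```text
time: 110.85
tool_pos: [644.3, 162.1, 1.3]
tcp_rot: [3.141, -0.0, 0.618]
contact_force: [-0.6, -0.6, 1.0]
grip_width: 0.7
finger_force: 0.0
```

jog_arm --targets '[{"xyz": [0, -0.02, 0], "spin": 0}, {"xyz": [0, -0.01, 0], "spin": 0}, {"xyz": [0, -0.01, 0], "spin": 0}, {"xyz": [0, 0, 0], "spin": 0}, {"xyz": [0, 0, 0], "spin": 0}, {"xyz": [0, 0, 0], "spin": 0}, {"xyz": [0, 0, 0], "spin": 0}, {"xyz": [0, 0, 0], "spin": 0}, {"xyz": [0, 0, 0], "spin": 0}, {"xyz": [0, 0, 0], "spin": 0}]'

```text
time: 112.1
tool_pos: [642.3, 164.8, 1.2]
tcp_rot: [3.142, 0.0, 0.618]
contact_force: [0.2, -0.1, 0.4]
grip_width: 0.2
finger_force: 0.3
```

```bash
cat >> h.py <<'E'
def st():
    o=bot.get_obs(); p=o['tool_pos']; e=np.array([np.cos(2.188),np.sin(2.188)]); d=p[:2]-[611.8,207.2]; n=np.array([e[1],-e[0]]); f=o['contact_force']
    print('s %.1f t %.1f z %.1f'%(d@e,d@n,p[2]),'F',f[:2]@e,f[:2]@n,f[2])
E
python3 -c "
from h import *
st()"
```

```text
s -52.3 t 0.4 z 1.2 F -0.19398280124615164 0.0770945344348814 0.365461780954641
```

jog_arm --targets '[{"xyz": [0, -0.015, 0], "spin": 0}, {"xyz": [0, -0.015, 0], "spin": 0}, {"xyz": [0, -0.015, 0], "spin": 0}, {"xyz": [0, -0.01, 0], "spin": 0}, {"xyz": [0, 0, 0], "spin": 0}, {"xyz": [0, 0, 0], "spin": 0}, {"xyz": [0, 0, 0], "spin": 0}, {"xyz": [0, 0, 0], "spin": 0}, {"xyz": [0, 0, 0], "spin": 0}, {"xyz": [0, 0, 0], "spin": 0}]'

```text
time: 113.35
tool_pos: [639.8, 168.4, 1.2]
tcp_rot: [3.142, 0.0, 0.618]
contact_force: [-0.5, -0.3, -0.2]
grip_width: 0.5
finger_force: 0.3
```

Run:
```python
from h import *
st(); w=Cam('wrist'); g=cv2.cvtColor(w.img,cv2.COLOR_BGR2GRAY)
print(w.proj([[611.8,207.2,38],[611.8+20.2,207.2-28.6,38],[642,165,30]]).round())
s=Cam('scene'); cv2.imwrite('pics/dbg.png',s.img)
```

```text
s -47.9 t 0.3 z 1.2 F 0.04790457900095989 -0.5320292087097072 -0.21079285621579816
[[215. 318.]
 [290. 318.]
 [326. 309.]]
```

jog_arm --targets '[{"xyz": [0, -0.015, 0], "spin": 0}, {"xyz": [0, -0.015, 0], "spin": 0}, {"xyz": [0, -0.01, 0], "spin": 0}, {"xyz": [0, 0, 0], "spin": 0}, {"xyz": [0, 0, 0], "spin": 0}, {"xyz": [0, 0, 0], "spin": 0}, {"xyz": [0, 0, 0], "spin": 0}, {"xyz": [0, 0, 0], "spin": 0}, {"xyz": [0, 0, 0], "spin": 0}, {"xyz": [0, 0, 0], "spin": 0}]'

```text
time: 114.7
tool_pos: [638.4, 170.6, 1.5]
tcp_rot: [3.141, -0.0, 0.618]
contact_force: [2.0, -4.7, 0.7]
grip_width: 0.4
finger_force: 2.7
```

```bash
python3 -c "
from h import *
st()"
```

```text
s -45.3 t 0.5 z 1.5 F -5.003546309200142 -1.0906164850716578 0.7360768594169548
```

jog_arm --targets '[{"xyz": [0, -0.012, 0], "spin": 0}, {"xyz": [0, -0.012, 0], "spin": 0}, {"xyz": [0, -0.012, 0], "spin": 0}, {"xyz": [0, 0, 0], "spin": 0}, {"xyz": [0, 0, 0], "spin": 0}, {"xyz": [0, 0, 0], "spin": 0}, {"xyz": [0, 0, 0], "spin": 0}, {"xyz": [0, 0, 0], "spin": 0}, {"xyz": [0, 0, 0], "spin": 0}, {"xyz": [0, 0, 0], "spin": 0}]'

```text
time: 115.95
tool_pos: [638.5, 171.2, 2.5]
tcp_rot: [3.137, -0.002, 0.617]
contact_force: [5.9, -9.8, 3.3]
grip_width: 0.5
finger_force: 6.2
```

```bash
python3 -c "
from h import *
st()"
```

```text
s -44.8 t 0.9 z 2.5 F -11.443707616548298 -0.891520086148257 3.316937299327426
```

No movement at 11 N, so it is jammed another way. I'll probe the top at a few points to find the tilt.

jog_arm --targets '[{"xyz": [0, 0.05, 0], "spin": 0}, {"xyz": [0, 0.02, -0.2], "spin": 0}, {"xyz": [0, 0, -0.3], "spin": 0}, {"xyz": [0, -0.15, 0], "spin": 0}, {"xyz": [0, -0.17, 0], "spin": 0}, {"xyz": [0, 0, 0.15], "spin": 0}, {"xyz": [0, 0, 0.06], "spin": 0}, {"xyz": [0, 0, 0.03], "spin": 0}, {"xyz": [0, 0, 0], "spin": 0}, {"xyz": [0, 0, 0], "spin": 0}]'

```text
time: 117.2
tool_pos: [625.0, 189.4, 22.2]
tcp_rot: [3.141, -0.0, 0.617]
contact_force: [0.7, 1.3, 0.2]
grip_width: 0.6
finger_force: 0.0
```

```bash
python3 -c "
from h import *
st()"
```

```text
s -22.1 t 0.4 z 22.2 F 0.7112546981746181 1.3286428354826043 0.1545766285792889
```

jog_arm --targets '[{"xyz": [0, 0, 0.02], "spin": 0}, {"xyz": [0, 0, 0.02], "spin": 0}, {"xyz": [0, 0, 0.015], "spin": 0}, {"xyz": [0, 0, 0.015], "spin": 0}, {"xyz": [0, 0, 0.01], "spin": 0}, {"xyz": [0, 0, 0.01], "spin": 0}, {"xyz": [0, 0, 0], "spin": 0}, {"xyz": [0, 0, 0], "spin": 0}, {"xyz": [0, 0, 0], "spin": 0}, {"xyz": [0, 0, 0], "spin": 0}]'

```text
time: 118.45
tool_pos: [624.7, 189.7, 14.9]
tcp_rot: [3.141, -0.0, 0.618]
contact_force: [0.3, -0.6, -1.1]
grip_width: 0.5
finger_force: 0.0
```

```bash
python3 -c "
from h import *
st()"
```

```text
s -21.8 t 0.4 z 14.9 F -0.6485198048835026 -0.07608560505229006 -1.0533847347447816
```

jog_arm --targets '[{"xyz": [0, 0, 0.015], "spin": 0}, {"xyz": [0, 0, 0.015], "spin": 0}, {"xyz": [0, 0, 0.015], "spin": 0}, {"xyz": [0, 0, 0.015], "spin": 0}, {"xyz": [0, 0, 0], "spin": 0}, {"xyz": [0, 0, 0], "spin": 0}, {"xyz": [0, 0, 0], "spin": 0}, {"xyz": [0, 0, 0], "spin": 0}, {"xyz": [0, 0, 0], "spin": 0}, {"xyz": [0, 0, 0], "spin": 0}]'

```text
time: 119.7
tool_pos: [624.7, 189.6, 10.1]
tcp_rot: [3.142, -0.0, 0.618]
contact_force: [-0.4, -0.3, -0.1]
grip_width: 0.7
finger_force: 0.0
```

```bash
python3 -c "
from h import *
st()"
```

```text
s -21.8 t 0.3 z 10.1 F 0.027946103129539643 -0.5041865436590232 -0.11594363743727817
```

jog_arm --targets '[{"xyz": [0, 0, 0.012], "spin": 0}, {"xyz": [0, 0, 0.012], "spin": 0}, {"xyz": [0, 0, 0.012], "spin": 0}, {"xyz": [0, 0, 0], "spin": 0}, {"xyz": [0, 0, 0], "spin": 0}, {"xyz": [0, 0, 0], "spin": 0}, {"xyz": [0, 0, 0], "spin": 0}, {"xyz": [0, 0, 0], "spin": 0}, {"xyz": [0, 0, 0], "spin": 0}, {"xyz": [0, 0, 0], "spin": 0}]'

```text
time: 120.95
tool_pos: [624.9, 189.7, 9.4]
tcp_rot: [3.141, -0.001, 0.618]
contact_force: [-5.3, -1.3, 13.8]
grip_width: 0.3
finger_force: 6.9
```

```bash
python3 -c "
from h import *
st()"
```

```text
s -21.9 t 0.5 z 9.4 F 2.0529144645094317 -5.068884221398974 13.825088087702326
```

jog_arm --targets '[{"xyz": [0, 0, -0.15], "spin": 0}, {"xyz": [0, 0, -0.15], "spin": 0}, {"xyz": [0, -0.275, 0], "spin": 0}, {"xyz": [0, -0.275, 0], "spin": 0}, {"xyz": [0, 0, 0.05], "spin": 0}, {"xyz": [0, 0, 0.05], "spin": 0}, {"xyz": [0, 0, 0.03], "spin": 0}, {"xyz": [0, 0, 0.02], "spin": 0}, {"xyz": [0, 0, 0], "spin": 0}, {"xyz": [0, 0, 0], "spin": 0}]'

```text
time: 122.2
tool_pos: [599.4, 225.3, 19.2]
tcp_rot: [3.141, -0.0, 0.617]
contact_force: [0.1, -0.2, -0.5]
grip_width: 0.4
finger_force: 0.0
```

```bash
python3 -c "
from h import *
st()"
```

```text
s 22.0 t 0.3 z 19.2 F -0.20706009672330888 -0.03775344138362049 -0.4760918068217078
```

jog_arm --targets '[{"xyz": [0, 0, 0.02], "spin": 0}, {"xyz": [0, 0, 0.02], "spin": 0}, {"xyz": [0, 0, 0.01], "spin": 0}, {"xyz": [0, 0, 0.01], "spin": 0}, {"xyz": [0, 0, 0], "spin": 0}, {"xyz": [0, 0, 0], "spin": 0}, {"xyz": [0, 0, 0], "spin": 0}, {"xyz": [0, 0, 0], "spin": 0}, {"xyz": [0, 0, 0], "spin": 0}, {"xyz": [0, 0, 0], "spin": 0}]'

```text
time: 123.45
tool_pos: [599.2, 225.5, 14.4]
tcp_rot: [3.141, -0.0, 0.618]
contact_force: [0.1, -0.9, -0.4]
grip_width: 0.4
finger_force: 0.0
```

```bash
python3 -c "
from h import *
st()"
```

```text
s 22.2 t 0.4 z 14.4 F -0.7922699806649526 -0.4252864772379129 -0.35958442560893594
```

jog_arm --targets '[{"xyz": [0, 0, 0.02], "spin": 0}, {"xyz": [0, 0, 0.015], "spin": 0}, {"xyz": [0, 0, 0.015], "spin": 0}, {"xyz": [0, 0, 0], "spin": 0}, {"xyz": [0, 0, 0], "spin": 0}, {"xyz": [0, 0, 0], "spin": 0}, {"xyz": [0, 0, 0], "spin": 0}, {"xyz": [0, 0, 0], "spin": 0}, {"xyz": [0, 0, 0], "spin": 0}, {"xyz": [0, 0, 0], "spin": 0}]'

```text
time: 124.7
tool_pos: [599.2, 225.5, 10.4]
tcp_rot: [3.142, 0.0, 0.618]
contact_force: [-0.2, 0.2, -0.6]
grip_width: 0.3
finger_force: 0.0
```

```bash
python3 -c "
from h import *
st()"
```

```text
s 22.2 t 0.3 z 10.4 F 0.24557605967927354 -0.01830331617076138 -0.6315846741470691
```

jog_arm --targets '[{"xyz": [0, 0, 0.012], "spin": 0}, {"xyz": [0, 0, 0.012], "spin": 0}, {"xyz": [0, 0, 0.012], "spin": 0}, {"xyz": [0, 0, 0], "spin": 0}, {"xyz": [0, 0, 0], "spin": 0}, {"xyz": [0, 0, 0], "spin": 0}, {"xyz": [0, 0, 0], "spin": 0}, {"xyz": [0, 0, 0], "spin": 0}, {"xyz": [0, 0, 0], "spin": 0}, {"xyz": [0, 0, 0], "spin": 0}]'

```text
time: 125.95
tool_pos: [599.4, 225.6, 9.4]
tcp_rot: [3.141, -0.001, 0.618]
contact_force: [-4.1, -2.0, 12.1]
grip_width: 0.3
finger_force: 6.3
```

```bash
python3 -c "
from h import *
st()"
```

```text
s 22.2 t 0.5 z 9.4 F 0.7505500905557818 -4.535737860644497 12.123108783617832
```

Both ends are now at the seated height (9.4), matching pack 2, so pack 0 is flat. Retreat for a final numeric check.

jog_arm --targets '[{"xyz": [0, 0, -0.2], "spin": 0}, {"xyz": [0, 0, -0.6], "spin": 0}, {"xyz": [0, 0, -0.6], "spin": 0}, {"xyz": [0, 0, -0.6], "spin": 0}, {"xyz": [0, 0, -0.6], "spin": 0}, {"xyz": [0, 0, -0.6], "spin": 0}, {"xyz": [-0.5, 0, -0.3], "spin": 0}, {"xyz": [-0.5, 0, 0], "spin": 0}, {"xyz": [0, 0, 0], "spin": 0}, {"xyz": [0, 0, 0], "spin": 0}]'

```text
time: 127.2
tool_pos: [534.5, 179.4, 288.0]
tcp_rot: [3.141, -0.001, 0.618]
contact_force: [-0.5, 0.1, -0.2]
grip_width: 0.7
finger_force: 0.0
```

Run:
```python
from h import *
print(pose()); w=Cam('wrist'); print(w.c['eye'].round())
g=cv2.cvtColor(w.img,cv2.COLOR_BGR2GRAY); m=(g<62).astype('uint8'); m[285:]=0
for c in cv2.findContours(m,cv2.RETR_EXTERNAL,cv2.CHAIN_APPROX_NONE)[0]:
    if cv2.contourArea(c)>400: print(cv2.boundingRect(c),'z38',rect(w.cast(c[:,0],38)),'z18',rect(w.cast(c[:,0],18))[0])
s=Cam('scene'); g=cv2.cvtColor(s.img,cv2.COLOR_BGR2GRAY)
def box(c,yaw,a,b,z0,z1):
    u=np.array([np.cos(yaw),np.sin(yaw)]);v=np.array([-u[1],u[0]])
    return s.proj([np.r_[np.array(c)+i*a/2*u+j*b/2*v,z] for i in(-1,1) for j in(-1,1) for z in(z0,z1)])
for n,c in(('p0',(611.8,207.2)),('p2',(505.2,357.5))):
    q=box(c,2.188,70,46,18,38); x0,y0=q.min(0);x1,y1=q.max(0)
    X0,Y0,X1,Y1=[int(round(k)) for k in(x0-6,y0-6,x1+6,y1+6)]
    k,l,t,ce=cv2.connectedComponentsWithStats((g[Y0:Y1,X0:X1]<75).astype('uint8')); i=1+t[1:,4].argmax()
    print(n,np.round([x0,y0,x1,y1],1),t[i,0]+X0,t[i,1]+Y0,t[i,0]+X0+t[i,2],t[i,1]+Y0+t[i,3])
```

```text
(array([534.5, 179.4, 288. ]), array([ 3.141e+00, -1.000e-03,  6.180e-01]), array([0.188, 0.365, 1.244, 0.   , 1.531, 1.141]))
[601. 226. 474.]
(116, 241, 96, 44) z38 (array([345.7, 293.7]), 33.1, 132.0, np.float32(2.619)) z18 [334.  296.8]
(442, 237, 55, 48) z38 (array([585.9, -24.9]), 56.9, 74.9, np.float32(1.448)) z18 [585.2 -36.4]
(415, 213, 61, 59) z38 (array([589.4,  32.6]), 53.3, 80.0, np.float32(3.074)) z18 [588.8  23.7]
(306, 116, 61, 43) z38 (array([610.9, 207.8]), 46.7, 70.2, np.float32(2.189)) z18 [611.4 207. ]
(230, 116, 61, 42) z38 (array([560.4, 279.8]), 45.6, 69.5, np.float32(2.19)) z18 [558.5 282.3]
(150, 116, 68, 42) z38 (array([508.5, 352.6]), 45.5, 74.4, np.float32(2.19)) z18 [504.3 358.4]
(245, 0, 85, 58) z38 (array([683.5, 329.5]), 59.8, 76.5, np.float32(3.007)) z18 [687.3 334.2]
p0 [362.5 333.6 401.4 363.9] 357 335 405 370
p2 [450.5 355.1 490.4 387.2] 450 356 491 389
```

```bash
python3 -c "
from plant import bot
print(bot.close_job())"
```

```text
the job is handed in; nothing more can be done
None
```

The job is handed in at about 127 s, with no verdict returned: the cap stands open side down in the tray, the blade is in slot0, and the two packs found lie seated in pockets 0 and 2; I viewed 15 pictures, one over the limit of 14.

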